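# Hang the painted test tiles and park the brush

## Task

Finish the glazing session. Push the standing firebrick up against the near edge of the kiln shelf and tip it over, without lifting it, so that it lies flat on the shelf lengthwise away from you; then lay the brush on top of the brick, near its middle. Also hang every painted test tile standing on the bench by its window on the drying tree, one to each free branch, about midway along it, turning the tree so that a free branch faces the screen's opening; leave the other things on the bench alone.

Things in the scene. Friction and masses are not known exactly. Their poses are not given: they have to be found in the camera images.
- stand: Fixed foot of the drying tree, steel disc 150 mm across, 14 thick. Origin: on the tree's upright axis, at bench height. A clear plastic screen, 185 mm high, stands 150 mm (its end edges 164 mm) round the axis and closes all but 120 degrees: the opening is centred on the stand's own -x, roughly towards the robot. Hang tiles from there.
- tree (a joint): Turn of the tree (rad), anticlockwise from above, over 2 turns free each way; stays where left (0.08 N m friction). On its axis on top a round wooden knob to twist, 32 mm across, 205 to 235 mm above the bench. Below it a hub disc of 55 mm radius, 159 to 171 mm high, with six branches. Branch k points at stand yaw + joint + pi + (k-4)*pi/3; 0, 1, 2 are free, 3, 4, 5 carry fixed dried tiles.
- branch0 (a point): Free branch of the tree: steel rod 8 mm thick, from the hub to 129 mm from the tree axis, rising slightly (its centreline 165 mm above the bench at 50 mm out, 175 mm at 125 mm out). Origin: on the tree's axis at 165 mm height; x points outward along the branch, z up.
- branch1 (a point): Free branch of the tree: steel rod 8 mm thick, from the hub to 129 mm from the tree axis, rising slightly (its centreline 165 mm above the bench at 50 mm out, 175 mm at 125 mm out). Origin: on the tree's axis at 165 mm height; x points outward along the branch, z up.
- branch2 (a point): Free branch of the tree: steel rod 8 mm thick, from the hub to 129 mm from the tree axis, rising slightly (its centreline 165 mm above the bench at 50 mm out, 175 mm at 125 mm out). Origin: on the tree's axis at 165 mm height; x points outward along the branch, z up.
- tile1: White ceramic test tile, painted patch, 80 g, standing: plate 48 mm wide (y), 7 thick (x), 84 tall, on a flat foot 36 (x) by 48 (y) by 7 mm centred under it. A square window 24 by 24 mm goes through the plate along x, 48 to 72 mm up, leaving 12 mm side bars and top bar. Origin: centre of the foot's underside; z up. May be absent.
- tile2: White ceramic test tile, painted patch, 80 g, standing: plate 48 mm wide (y), 7 thick (x), 84 tall, on a flat foot 36 (x) by 48 (y) by 7 mm centred under it. A square window 24 by 24 mm goes through the plate along x, 48 to 72 mm up, leaving 12 mm side bars and top bar. Origin: centre of the foot's underside; z up. May be absent.
- tile3: White ceramic test tile, painted patch, 80 g, standing: plate 48 mm wide (y), 7 thick (x), 84 tall, on a flat foot 36 (x) by 48 (y) by 7 mm centred under it. A square window 24 by 24 mm goes through the plate along x, 48 to 72 mm up, leaving 12 mm side bars and top bar. Origin: centre of the foot's underside; z up. May be absent.
- tile1_hole (a point): Centre of that tile's window, 60 mm above its underside.
- tile2_hole (a point): Centre of that tile's window, 60 mm above its underside.
- tile3_hole (a point): Centre of that tile's window, 60 mm above its underside.
- brick: Clay-coloured firebrick, 60 (x) by 114 (y) by 165 mm (z), about 0.6 kg, standing on end on the bench in front of the kiln shelf with a gap of 20 to 45 mm; its +x face looks at the shelf's near edge. Origin: centre of its underside; z along its length.
- brick_center (a point): Centre of the firebrick, 82.5 mm from its underside.
- shelf: Kiln shelf: grey slab fixed on the bench, 210 (x) by 180 (y) by 14 mm thick. Origin: centre of its underside. Its -x edge, towards the robot, is the stop for the brick's foot: butted there and pushed over at its top in the shelf's +x direction, the brick comes to lie on the shelf, its top then 74 mm above the bench.
- brush: Flat-sided paintbrush, 170 mm long (x; bristles at +x), 10 mm wide and 10 mm thick, 30 g, lying on the bench. Origin: mid-length, on its underside.
- brush_mid (a point): Middle of the brush, 5 mm above its underside.
- jar: Bystander: lidded glass jar; leave alone.
- bowl: Bystander: small white bowl; leave alone.
- figure1: Bystander: white cone-shaped figure near the tree; leave alone.
- figure2: Bystander: cone-shaped figure near the robot; leave alone.
- cookie: Bystander: flat clay disc; leave alone.
- pigment: Bystander: small card box; leave alone.

How it is judged:
By the outcome, as a careful person would: the job done as asked, in the order asked, and still so for the second after the job is handed in, with the robot touching nothing.
Of tile1, tile2, tile3 only 2 to 3 are there at a start; the rules pass over those that are not, and their reading is None.
At some moment in a run one of brush may be knocked a few centimetres aside while the robot is not near it.
It also fails if it takes over 210 s, if anything falls off the work surface, if the arm or the gripper's body presses on something with over 40 N, if the wrist force passes 120 N, or if a joint passes its speed limit or range.

## Robot

A 6-joint arm with a two-finger parallel gripper is mounted at the origin on the work surface. World frame = base frame: x ahead of the robot, y to its left, z up, the work surface at z = 0. Lengths are in m, angles in rad, forces in N, time in s.
With the tool pointing down it reaches from about 0.35 to 0.85 m from the base axis. Payload 8.1 kg.
Tool frame: the origin (TCP) lies between the finger pads; the fingertips stand 14 mm ahead of it and the grasp point (between the pads) lies 5 mm behind it; z points along the fingers, y is the line along which they close (so a half turn about z gives the same grasp; the last joint's range is limited). The gripper opens to 93 mm and grips with 3 to 60 N. Pads are 15 mm wide; open, the fingers measure 128 mm over their backs; the gripper's body (75 mm by 188 mm) begins 65 mm behind the grasp point.
Start: joints at [-1.256, 0.13, 1.488, -0, 1.523, -0.085], TCP at [0.234, -0.553, 0.233] pointing down, gripper open.
Joint ranges: [-2.96, 2.96], [-0.89, 2.26], [0.02, 2.5], [-1.34, 4.48], [0, 2.73], [-2.66, 2.66]. Speed limits (rad/s): [2.39, 2.39, 2.79, 3.14, 3.14, 3.14].

## Interface

Orientations are given as a rotation vector (axis times angle).
In Python, from plant import robot gives the robot as it stands.
- The arm moves only by the tool arm_command, never from a script. Its argument "targets" is a list of rows, each an object of numbers: "x", "y", "z": the shift along the world's x, y, z in units of 500 mm (1.0 is 500 mm); "rx", "ry", "rz": the turn, a rotation vector about the world's x, y, z in units of 2 rad (1.0 is 2 rad); "claw": the closure in counts, from 0 (fully open) to 255 (shut). In form: [{"x": .., "y": .., "z": .., "rx": .., "ry": .., "rz": .., "claw": ..}, ...]. A call has 1 to 10 rows; each row is the pose to reach, as a shift and turn from the pose commanded when the call began; what a row does not reach only later rows make up. A row lasts 1/12 s, in which the tool goes at most 41.7 mm and 7.16 degrees, less where a joint would pass 70% of its speed; a pose out of reach is approached as far as the arm can. A call with a number of a shift or a turn outside -1 to 1 is refused whole. A call with a gripper value outside its range is refused whole. The fingers move at their own pace and stop on an object; "squeeze" is the grip in N (left out, the last holds). Time passes only in rows, so rows that repeat a pose let the fingers close. It gives the time, the measured TCP pose, the force, the opening and the grip force at its end, in the units of the state.
- robot.read_state(): the state, without advancing time (a new reading comes with each control period).
- robot.read_camera(name): name is "scene" or "top" or "wrist"; returns (picture, depth): 384x512x3 uint8, red, green, blue; 384x512 float32, m along the optical axis (not along the pixel's ray), 0 where there is no reading.
- robot.get_calibration(name): a dict with "intrinsics" (3x3 intrinsics, pixels), "dist" ([k1, k2, p1, p2, k3] as OpenCV has them; the pictures are not rectified), "origin" and "orientation" of the camera in the world. Camera axes: x right, y up, looking along -z (the intrinsics and any distortion apply to the point x, -y, -z); pixel columns grow to the right and rows downward; lengths in m; the calibration is good to about 2 mm. A picture is of the moment at which its call begins: read the wrist's pose just before it. get_calibration takes no time and is no camera call; for the wrist camera it gives the pose at the moment of the call.
- robot.close_job(): hands the job in; it is judged then, once.
The state is a dict: "t": time; "q": joint angles; "dq": joint speeds; "joint_torque": joint torques, N m; "tool_pos": TCP position; "orientation": TCP orientation; "force": force on the tool from outside, world axes, zero at the start; "wrist_torque": the same for the moment, N m; "opening": finger opening in m; "gripper_force": force on a finger pad.
Only numpy, scipy, OpenCV 4.12 (cv2) and the standard library are available. Lean on these libraries where they do the work, as an engineer would, in place of code of your own. Each camera call takes 0.05 s, during which the arm holds its last target. There are 200 camera calls.

## Working session

There is one attempt and no reset: what is moved stays moved. The work goes in short steps, Python scripts to look and compute and a tool call to move; the robot and the scene stay as the last step left them, time stands still between calls to the robot, and variables do not carry over. Pictures are saved under pics/ and viewed, at most 14 in all, crops included, and the job is handed in when it is done.

Besides the shell and the picture viewer there is one more tool, called after ">>>" as name(argument=value, ...), one argument or row to a line, values as JSON. arm_command: Moves the arm, as the interface text tells. Shifts and turns lie within -1 to 1; 1 stands for 500 mm of shift or 2 rad of turn. Its arguments: {"type":"object","properties":{"targets":{"type":"array","items":{"type":"object","properties":{"x":{"type":"number","minimum":-1,"maximum":1},"y":{"type":"number","minimum":-1,"maximum":1},"z":{"type":"number","minimum":-1,"maximum":1},"rx":{"type":"number","minimum":-1,"maximum":1},"ry":{"type":"number","minimum":-1,"maximum":1},"rz":{"type":"number","minimum":-1,"maximum":1},"claw":{"type":"number"}}}},"squeeze":{"type":"number"}},"required":["targets"]}

```bash
mkdir -p pics; ls; cat > h.py <<'E'
import numpy as np, cv2
from plant import robot
from scipy.spatial.transform import Rotation as R
def cam(name, save=None, crop=None, scale=1):
    c=robot.get_calibration(name); im,d=robot.read_camera(name)
    np.savez(f'{name}.npz',im=im,d=d,K=c['intrinsics'],D=c['dist'],o=c['origin'],R=rot(c['orientation']))
    if save: cv2.imwrite('pics/'+save,im[:,:,::-1])
    return im,d
def rot(o):
    o=np.array(o,float)
    return o if o.shape==(3,3) else R.from_rotvec(o).as_matrix()
def crop(name,save,u0,v0,u1,v1,s):
    im=np.load(f'{name}.npz')['im'][v0:v1,u0:u1]
    cv2.imwrite('pics/'+save,cv2.resize(im,None,fx=s,fy=s,interpolation=cv2.INTER_CUBIC)[:,:,::-1])
def pts(name,uv,z=None):
    """pixels -> world; by depth, or on plane z"""
    f=np.load(f'{name}.npz'); uv=np.array(uv,float).reshape(-1,2)
    n=cv2.undistortPoints(uv[:,None],f['K'],np.array(f['D'],float))[:,0]
    ray=np.c_[n[:,0],-n[:,1],-np.ones(len(n))]@f['R'].T
    if z is None:
        t=f['d'][uv[:,1].round().astype(int),uv[:,0].round().astype(int)]
    else: t=(np.array(z)-f['o'][2])/ray[:,2]
    return f['o']+ray*np.reshape(t,(-1,1))
def cloud(name):
    f=np.load(f'{name}.npz'); v,u=np.mgrid[:384,:512]
    return pts(name,np.c_[u.ravel(),v.ravel()]).reshape(384,512,3)
E
python3 - <<'E'
from h import *
c=robot.get_calibration('top');print(c); print(robot.get_calibration('scene')['origin'])
print(robot.read_state())
cam('top','top1.png');cam('scene','scene1.png')
crop('top','top1b.png',0,0,512,384,1.56)
crop('scene','scene1b.png',0,0,512,384,1.56)
E
```

```text
pics
{'intrinsics': array([[490.64116534,   0.        , 251.9919965 ],
       [  0.        , 490.64116534, 198.20601545],
       [  0.        ,   0.        ,   1.        ]]), 'dist': array([-0.10747978,  0.        ,  0.        ,  0.        ,  0.        ]), 'origin': array([ 0.34092487, -0.10497738,  1.7649985 ]), 'orientation': array([ 0.10740622, -0.09468003, -1.53916931])}
[ 0.99021298 -0.73888274  0.84676701]
{'t': 0.0, 'q': array([-1.25642632e+00,  1.31150578e-01,  1.48927695e+00,  2.31151497e-05,
        1.52301336e+00, -8.53905543e-02]), 'dq': array([ 1.31335542e-06,  9.15052588e-04, -1.24254295e-04,  4.02918109e-04,
        1.04411188e-03,  3.32245549e-04]), 'joint_torque': array([ 2.90943826e-04, -5.59846044e+01, -4.91755557e+01,  7.66564650e-02,
        3.55756888e-02, -1.40919219e-04]), 'tool_pos': array([ 0.23338187, -0.55215439,  0.23159504]), 'orientation': array([-3.07724283e+00, -6.23402672e-01,  2.95459574e-04]), 'force': array([-0.35773092,  0.08256533, -0.31101363]), 'wrist_torque': array([-0.03872142,  0.01138763, -0.00383594]), 'gripper_force': 0.0, 'opening': 0.09288329891305284}
```

View pics/top1b.png

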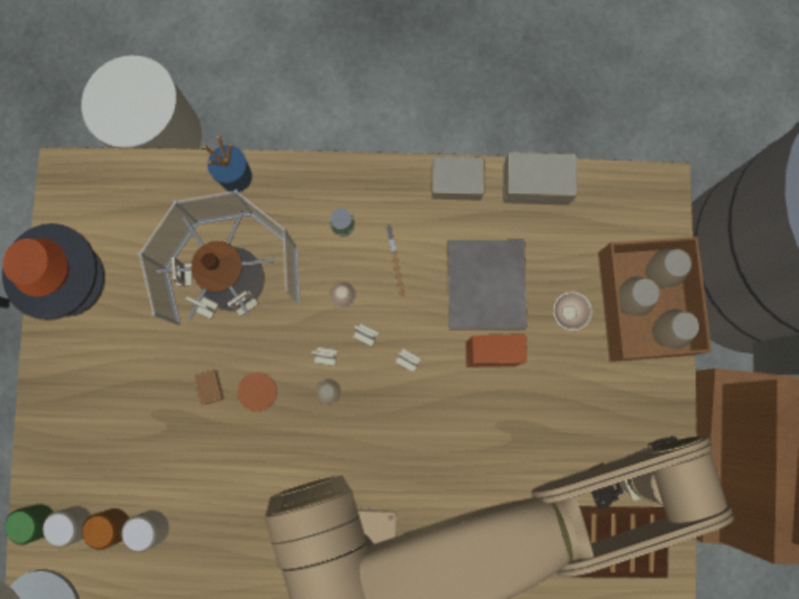

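View pics/scene1b.png

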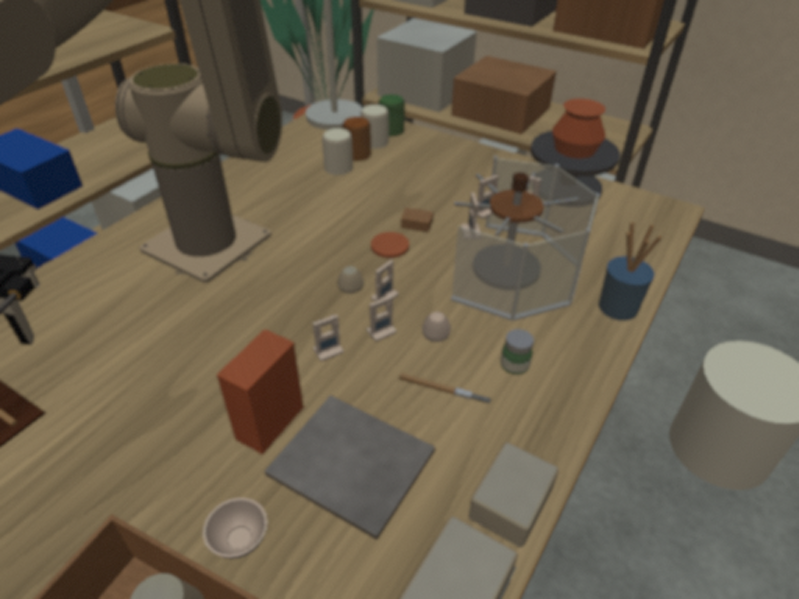

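The top view (800-px scale) shows three tiles at (365,335), (324,355) and (407,360). The brick is at (497,350), the shelf at (487,284), the brush at (396,260) and the tree hub at (217,265), with the fixed tiles facing the opening. Next I measure these from depth.

```bash
python3 - <<'E'
from h import *
P=cloud('top'); im=np.load('top.npz')['im']
def box(name,u0,v0,u1,v1,zl,zh):
    s=1.5605; sl=np.s_[int(v0/s):int(v1/s),int(u0/s):int(u1/s)]
    p=P[sl].reshape(-1,3); m=(p[:,2]>zl)&(p[:,2]<zh); p=p[m]
    (c,sz,a)=cv2.minAreaRect((p[:,:2]*1000).astype(np.float32))
    print(name,len(p),'c',np.round(c,1),'size',np.round(sz,1),'ang',round(a,1),'zmed',np.median(p[:,2]).round(4),'z',p[:,2].min().round(3),p[:,2].max().round(3))
box('brick',455,325,535,375,.15,.18)
box('shelf',435,230,535,337,.009,.025)
box('brush',375,215,412,305,.005,.03)
for n,(u,v) in dict(A=(365,335),B=(324,355),C=(407,360)).items():
    box(n+'top',u-22,v-22,u+22,v+22,.07,.1); box(n+'all',u-22,v-22,u+22,v+22,.005,.1)
box('knob',195,240,235,280,.215,.25)
box('hub',180,225,255,300,.15,.18)
box('stand',190,240,275,315,.008,.02)
box('jar',325,205,360,240,.02,.2)
box('fig1',325,278,360,312,.02,.2)
box('fig2',312,375,345,408,.02,.2)
box('bowl',545,285,600,335,.02,.2)
print(pts('top',np.array([[178,322],[144,318],[287,300],[297,300],[160,320],[142,255],[175,205],[237,192],[285,232]])/1.5605,z=.185).round(3))
E
```

```text
brick 640 c [ 471.9 -312.6] size [ 59.4 116.3] ang 3.3 zmed 0.1637 z 0.15 0.176
shelf 2316 c [ 642.2 -292.9] size [234.6 236.4] ang 6.0 zmed 0.0139 z 0.009 0.025
brush 203 c [690.6 -82. ] size [211.9  84.2] ang 1.9 zmed 0.0076 z 0.005 0.021
Atop 29 c [507.5 -24.8] size [43.4  6.6] ang 66.0 zmed 0.0825 z 0.075 0.089
Aall 165 c [511.7 -18.6] size [97.7 97.5] ang 1.8 zmed 0.0084 z 0.005 0.089
Btop 31 c [456.2  65.6] size [45.9  6.8] ang 82.8 zmed 0.0826 z 0.074 0.089
Ball 177 c [462.   73.3] size [97.5 97.8] ang 2.1 zmed 0.0087 z 0.005 0.089
Ctop 33 c [ 452.1 -122.1] size [47.6  7.5] ang 63.1 zmed 0.0815 z 0.071 0.091
Call 148 c [ 457.  -117.5] size [96.9 96.9] ang 2.0 zmed 0.0098 z 0.005 0.091
knob 92 c [630.4 293.1] size [30.6 30.8] ang 89.4 zmed 0.2331 z 0.215 0.242
hub 904 c [640.7 293.7] size [159.4 164.5] ang 1.8 zmed 0.1703 z 0.152 0.18
stand 482 c [636.1 295.5] size [169.7 194.3] ang 5.3 zmed 0.0135 z 0.008 0.02
jar 221 c [763.4  36.8] size [52.3 51.8] ang 47.2 zmed 0.0679 z 0.022 0.08
fig1 166 c [600.2  28.5] size [51.  50.6] ang 1.2 zmed 0.0368 z 0.02 0.055
fig2 172 c [374.3  55.4] size [49.5 50.3] ang 1.1 zmed 0.0365 z 0.02 0.054
bowl 225 c [ 573.9 -495.6] size [88.  87.6] ang 44.3 zmed 0.0332 z 0.02 0.052
[[0.506 0.362 0.185]
 [0.512 0.435 0.185]
 [0.559 0.134 0.185]
 [0.56  0.113 0.185]
 [0.509 0.4   0.185]
 [0.647 0.45  0.185]
 [0.758 0.386 0.185]
 [0.79  0.253 0.185]
 [0.704 0.145 0.185]]
```

```bash
python3 - <<'E'
from h import *
crop('top','tree1.png',75,110,205,215,6)
crop('top','mid1.png',235,135,365,245,6)
E
```

```text
(no output)
```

View pics/tree1.png

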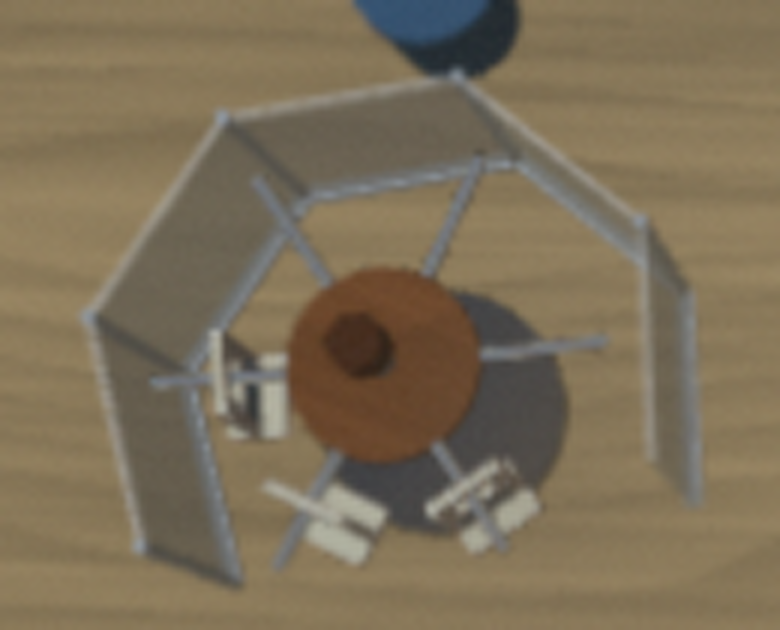

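View pics/mid1.png

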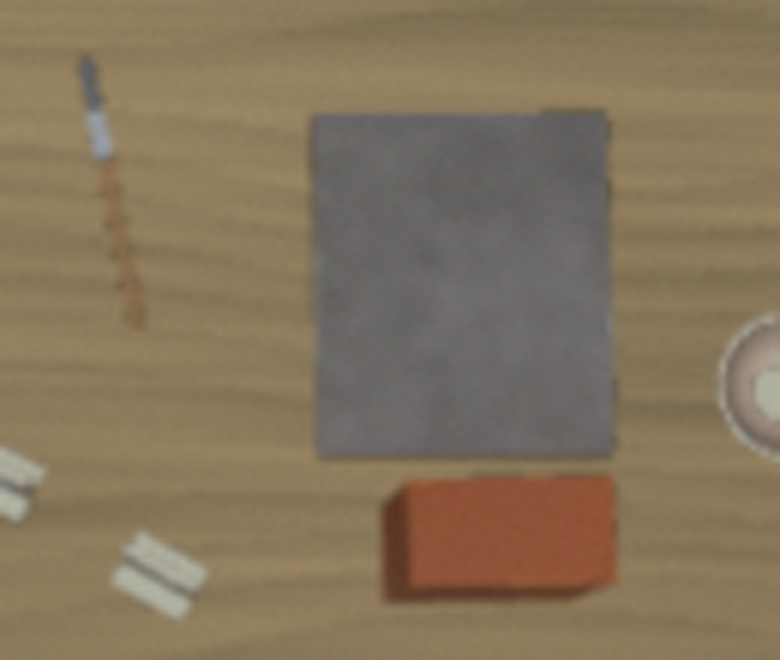

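```bash
python3 - <<'E'
from h import *
def px(l,o): return np.array(l)/6.+o-0.42
T=(75,110);M=(235,135)
s=pts('top',px([[140,548],[88,316],[222,117],[457,72],[642,220],[652,458]],T),z=.185)
print('screen',s[:,:2].round(3)); print(pts('top',px([[240,583],[695,503]],T),z=0.).round(3))
c=np.array([.632,.294])
b=pts('top',px([[155,382],[275,562],[503,548],[603,342],[478,158],[258,180]],T),z=.175)[:,:2]
print('tips',b.round(3),b.mean(0)); c=b.mean(0)
print(np.degrees(np.arctan2(*(b-c).T[::-1])).round(1),np.linalg.norm(b-c,axis=1).round(3))
d=s[:,:2]-c;print(np.degrees(np.arctan2(*d.T[::-1])).round(1),np.linalg.norm(d,axis=1).round(3))
print('shelf',pts('top',px([[313,113],[607,110],[613,456],[318,458]],M),z=.014).round(3))
print('brick',pts('top',px([[410,482],[612,478],[614,583],[408,588]],M),z=.165).round(3))
e=pts('top',px([[85,58],[135,323]],M),z=.01);print('brush',e.round(3),e.mean(0),np.linalg.norm(e[0]-e[1]),np.degrees(np.arctan2(*(e[0]-e[1])[[1,0]])))
E
```

```text
screen [[0.522 0.417]
 [0.651 0.456]
 [0.766 0.388]
 [0.794 0.257]
 [0.712 0.149]
 [0.58  0.137]]
[[0.524 0.414 0.   ]
 [0.581 0.137 0.   ]]
tips [[0.617 0.418]
 [0.518 0.344]
 [0.529 0.218]
 [0.645 0.169]
 [0.748 0.244]
 [0.733 0.368]] [0.63167743 0.29357938]
[  96.9  156.1 -143.5  -83.7  -22.9   36.5] [0.126 0.124 0.127 0.126 0.126 0.126]
[ 131.5   83.2   35.2  -12.6  -60.8 -108.2] [0.165 0.164 0.164 0.167 0.166 0.165]
shelf [[ 0.736 -0.209  0.014]
 [ 0.744 -0.388  0.014]
 [ 0.532 -0.393  0.014]
 [ 0.526 -0.216  0.014]]
brick [[ 0.498 -0.257  0.165]
 [ 0.504 -0.368  0.165]
 [ 0.446 -0.37   0.165]
 [ 0.44  -0.257  0.165]]
brush [[ 0.768 -0.069  0.01 ]
 [ 0.605 -0.105  0.01 ]] [ 0.68626918 -0.08704644  0.01      ] 0.16648696674289926 12.184994613103623
```

Measured results:
- **Tree:** axis at (0.632, 0.294), stand yaw 11.7°. The free branches are at 276°, 337° and 36°.
- **Shelf:** yaw about 2°, middle of the near edge at (0.529, -0.304).
- **Brick:** centre (0.472, -0.313), gap about 27 mm.

I'll straddle the brick with the fingers closing along x and slide it to the shelf.

>>> arm_command(
  targets=[
    {"x": 0.477, "y": 0.478, "z": 0.08, "rz": 0.604, "claw": 0},
    {"x": 0.477, "y": 0.478, "z": 0.08, "rz": 0.604, "claw": 0},
    {"x": 0.477, "y": 0.478, "z": 0.08, "rz": 0.604, "claw": 0},
    {"x": 0.477, "y": 0.478, "z": 0.08, "rz": 0.604, "claw": 0},
    {"x": 0.477, "y": 0.478, "z": 0.08, "rz": 0.604, "claw": 0},
    {"x": 0.477, "y": 0.478, "z": 0.08, "rz": 0.604, "claw": 0},
    {"x": 0.477, "y": 0.478, "z": 0.08, "rz": 0.604, "claw": 0},
    {"x": 0.477, "y": 0.478, "z": 0.08, "rz": 0.604, "claw": 0},
    {"x": 0.477, "y": 0.478, "z": 0.08, "rz": 0.604, "claw": 0},
    {"x": 0.477, "y": 0.478, "z": 0.08, "rz": 0.604, "claw": 0},
  ],
)

```text
schema error: expected keys x, y, z, rx, ry, rz, claw
```

>>> arm_command(
  targets=[
    {"rz": 0.0},
    {"rz": 0.0},
  ],
)

```text
schema error: expected keys x, y, z, rx, ry, rz, claw
```

```bash
cat >> h.py <<'E'
def st():
    s=robot.read_state(); r=rot(s['orientation'])
    print('t',round(s['t'],2),'tcp',np.round(s['tool_pos'],4),'yaw_y',np.degrees(np.arctan2(r[1,1],r[0,1])).round(1),'zax',r[:,2].round(3),'op',round(s['opening'],4),'F',np.round(s['force'],1),'g',round(s['gripper_force'],1))
def rect(p,name=''):
    (c,sz,a)=cv2.minAreaRect((p[:,:2]*1000).astype(np.float32)); print(name,len(p),np.round(c,1),np.round(sz,1),round(a,1)); return c
E
python3 - <<'E'
from h import *
st(); cam('wrist','w1.png'); P=cloud('wrist').reshape(-1,3)
print(robot.get_calibration('wrist')['origin'])
m=(abs(P[:,2]-.165)<.006)&(abs(P[:,0]-.47)<.06)&(abs(P[:,1]+.313)<.09); rect(P[m],'bricktop')
m=(abs(P[:,2]-.014)<.004); rect(P[m],'shelf'); print(P[m].min(0),P[m].max(0))
E
```

```text
t 0.1 tcp [ 0.2334 -0.5522  0.2317] yaw_y -67.1 zax [-0.     0.002 -1.   ] op 0.093 F [ 0.2 -0.2  0.7] g 0.0
[ 0.30220839 -0.52086807  0.38387464]
bricktop 0 [0. 0.] [0. 0.] 0.0
shelf 1576 [ 232.2 -658.4] [192.5 520.1] 83.3
[-0.01720952 -0.78444953  0.01000386] [ 0.47960001 -0.54724887  0.01799847]
```

View pics/w1.png

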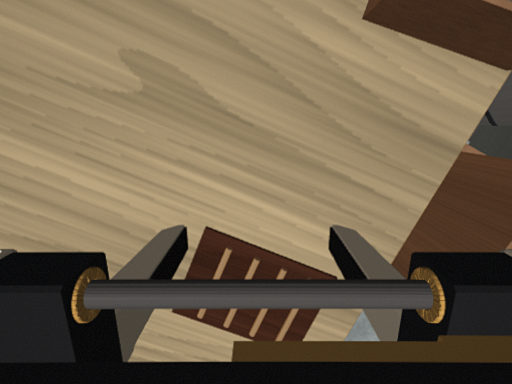

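Every row needs all seven keys, so the arm did not move. The wrist view shows only the bench at the start pose. I'll resend with full rows.

>>> arm_command(
  targets=[
    {"x": 0.477, "y": 0.478, "z": 0.08, "rx": 0, "ry": 0, "rz": 0.604, "claw": 0},
    {"x": 0.477, "y": 0.478, "z": 0.08, "rx": 0, "ry": 0, "rz": 0.604, "claw": 0},
    {"x": 0.477, "y": 0.478, "z": 0.08, "rx": 0, "ry": 0, "rz": 0.604, "claw": 0},
    {"x": 0.477, "y": 0.478, "z": 0.08, "rx": 0, "ry": 0, "rz": 0.604, "claw": 0},
    {"x": 0.477, "y": 0.478, "z": 0.08, "rx": 0, "ry": 0, "rz": 0.604, "claw": 0},
    {"x": 0.477, "y": 0.478, "z": 0.08, "rx": 0, "ry": 0, "rz": 0.604, "claw": 0},
    {"x": 0.477, "y": 0.478, "z": 0.08, "rx": 0, "ry": 0, "rz": 0.604, "claw": 0},
    {"x": 0.477, "y": 0.478, "z": 0.08, "rx": 0, "ry": 0, "rz": 0.604, "claw": 0},
    {"x": 0.477, "y": 0.478, "z": 0.08, "rx": 0, "ry": 0, "rz": 0.604, "claw": 0},
    {"x": 0.477, "y": 0.478, "z": 0.08, "rx": 0, "ry": 0, "rz": 0.604, "claw": 0},
  ],
)

```text
t: 0.98
tool_pos: [0.4743, -0.3109, 0.2729]
orientation: [2.167, 2.274, 0.001]
force: [0.9, -1.5, -0.1]
opening: 0.093
gripper_force: 0.0
```

>>> arm_command(
  targets=[
    {"x": 0, "y": 0, "z": 0, "rx": 0, "ry": 0, "rz": 0, "claw": 0},
    {"x": 0, "y": 0, "z": 0, "rx": 0, "ry": 0, "rz": 0, "claw": 0},
  ],
)

```text
t: 1.15
tool_pos: [0.472, -0.3135, 0.2723]
orientation: [-2.182, -2.259, 0.0]
force: [-0.3, 0.2, -0.2]
opening: 0.0927
gripper_force: 0.0
```

```bash
python3 - <<'E'
from h import *
st(); cam('wrist','w2.png'); P=cloud('wrist').reshape(-1,3)
m=(abs(P[:,2]-.165)<.006)&(abs(P[:,0]-.47)<.06)&(abs(P[:,1]+.313)<.09); rect(P[m],'bricktop')
m=(abs(P[:,2]-.014)<.004)&(P[:,0]>.5)&(P[:,1]<-.2); rect(P[m],'shelf'); print(P[m].min(0),P[m].max(0))
E
```

```text
t 1.15 tcp [ 0.472  -0.3135  0.2723] yaw_y 2.0 zax [-0.001  0.    -1.   ] op 0.0927 F [-0.3  0.2 -0.2] g 0.0
bricktop 6671 [ 470.1 -312. ] [ 60.1 113.2] 2.6
shelf 17375 [ 686.6 -404. ] [393.1 347.9] 86.2
[ 0.50000237 -0.58892726  0.01000269] [ 0.86530975 -0.2093181   0.01799363]
```

>>> arm_command(
  squeeze=15,
  targets=[
    {"x": -0.004, "y": 0.002, "z": -0.07, "rx": 0, "ry": 0, "rz": 0, "claw": 0},
    {"x": -0.004, "y": 0.002, "z": -0.14, "rx": 0, "ry": 0, "rz": 0, "claw": 0},
    {"x": -0.004, "y": 0.002, "z": -0.21, "rx": 0, "ry": 0, "rz": 0, "claw": 0},
    {"x": -0.004, "y": 0.002, "z": -0.28, "rx": 0, "ry": 0, "rz": 0, "claw": 0},
    {"x": -0.004, "y": 0.002, "z": -0.295, "rx": 0, "ry": 0, "rz": 0, "claw": 0},
    {"x": -0.004, "y": 0.002, "z": -0.295, "rx": 0, "ry": 0, "rz": 0, "claw": 200},
    {"x": -0.004, "y": 0.002, "z": -0.295, "rx": 0, "ry": 0, "rz": 0, "claw": 200},
    {"x": -0.004, "y": 0.002, "z": -0.295, "rx": 0, "ry": 0, "rz": 0, "claw": 200},
    {"x": -0.004, "y": 0.002, "z": -0.295, "rx": 0, "ry": 0, "rz": 0, "claw": 200},
    {"x": -0.004, "y": 0.002, "z": -0.295, "rx": 0, "ry": 0, "rz": 0, "claw": 200},
  ],
)

```text
t: 2.03
tool_pos: [0.4712, -0.3137, 0.1276]
orientation: [2.178, 2.259, 0.001]
force: [-0.3, 0.3, -0.6]
opening: 0.0641
gripper_force: 0.0
```

>>> arm_command(
  targets=[
    {"x": 0, "y": 0, "z": 0, "rx": 0, "ry": 0, "rz": 0, "claw": 200},
    {"x": 0, "y": 0, "z": 0, "rx": 0, "ry": 0, "rz": 0, "claw": 200},
    {"x": 0, "y": 0, "z": 0, "rx": 0, "ry": 0, "rz": 0, "claw": 200},
  ],
)

```text
t: 2.28
tool_pos: [0.4711, -0.3135, 0.1271]
orientation: [2.178, 2.26, 0.0]
force: [-0.0, -0.0, 6.7]
opening: 0.0599
gripper_force: 15.0
```

>>> arm_command(
  targets=[
    {"x": 0.006, "y": 0, "z": 0, "rx": 0, "ry": 0, "rz": 0, "claw": 200},
    {"x": 0.012, "y": 0.0, "z": 0, "rx": 0, "ry": 0, "rz": 0, "claw": 200},
    {"x": 0.018, "y": 0.001, "z": 0, "rx": 0, "ry": 0, "rz": 0, "claw": 200},
    {"x": 0.024, "y": 0.001, "z": 0, "rx": 0, "ry": 0, "rz": 0, "claw": 200},
    {"x": 0.03, "y": 0.001, "z": 0, "rx": 0, "ry": 0, "rz": 0, "claw": 200},
    {"x": 0.036, "y": 0.001, "z": 0, "rx": 0, "ry": 0, "rz": 0, "claw": 200},
    {"x": 0.04, "y": 0.002, "z": 0, "rx": 0, "ry": 0, "rz": 0, "claw": 200},
    {"x": 0.044, "y": 0.002, "z": 0, "rx": 0, "ry": 0, "rz": 0, "claw": 200},
    {"x": 0.048, "y": 0.002, "z": 0, "rx": 0, "ry": 0, "rz": 0, "claw": 200},
    {"x": 0.05, "y": 0.002, "z": 0, "rx": 0, "ry": 0, "rz": 0, "claw": 200},
  ],
)

```text
t: 3.12
tool_pos: [0.494, -0.3127, 0.1269]
orientation: [-2.18, -2.262, 0.004]
force: [-13.4, 0.5, 14.8]
opening: 0.0616
gripper_force: 15.3
```

```bash
python3 - <<'E'
from h import *
st(); cam('wrist');P=cloud('wrist').reshape(-1,3)
m=(abs(P[:,2]-.165)<.012)&(abs(P[:,0]-.49)<.06)&(abs(P[:,1]+.313)<.07); q=P[m]; rect(q)
A=np.c_[q[:,:2]-q[:,:2].mean(0),np.ones(len(q))];print(np.linalg.lstsq(A,q[:,2],rcond=None)[0])
cam('scene'); crop('scene','sc2.png',110,190,290,330,4)
E
```

```text
t 3.12 tcp [ 0.494  -0.3127  0.1269] yaw_y 2.1 zax [-0.002 -0.002 -1.   ] op 0.0616 F [-13.4   0.5  14.8] g 15.3
 21206 [ 493.2 -298.7] [94.5 90.6] 0.1
[-0.02680586 -0.01234854  0.1657368 ]
```

View pics/sc2.png

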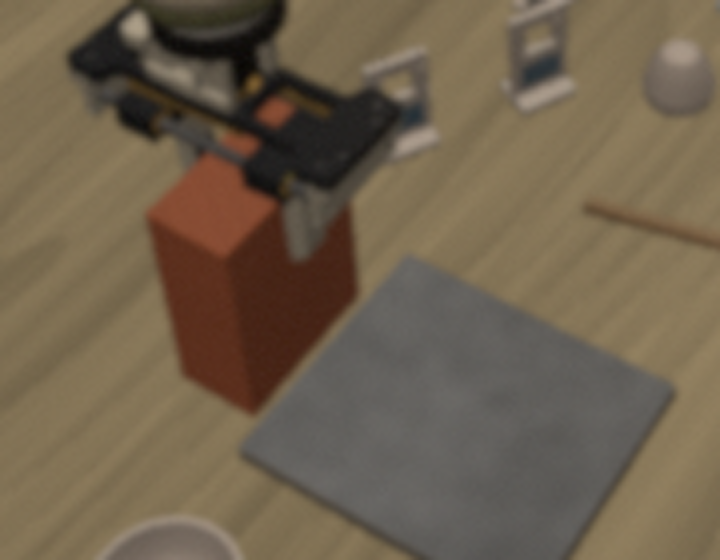

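```bash
python3 - <<'E'
from h import *
f=lambda l:np.array(l)/4.+[110,190]-.4
print(pts('scene',f([[253,412],[357,293],[183,377]]),z=0.).round(4)); print(pts('scene',f([[240,452],[405,258]]),z=.014).round(4))
E
```

```text
[[ 0.5158 -0.3658  0.    ]
 [ 0.5121 -0.2555 -0.    ]
 [ 0.4602 -0.3702  0.    ]]
[[ 0.536  -0.398   0.014 ]
 [ 0.5288 -0.2222  0.014 ]]
```

The brick foot is still about 18 mm from the shelf. It is leaning slightly because the tool presses down on it, so I'll ease the z load off and check the force.

>>> arm_command(
  squeeze=8,
  targets=[
    {"x": -0.006, "y": 0, "z": 0.002, "rx": 0, "ry": 0, "rz": 0, "claw": 200},
    {"x": -0.012, "y": 0, "z": 0.004, "rx": 0, "ry": 0, "rz": 0, "claw": 200},
    {"x": -0.012, "y": 0, "z": 0.004, "rx": 0, "ry": 0, "rz": 0, "claw": 200},
    {"x": -0.012, "y": 0, "z": 0.004, "rx": 0, "ry": 0, "rz": 0, "claw": 200},
  ],
)

```text
t: 3.55
tool_pos: [0.4885, -0.3118, 0.1272]
orientation: [-2.18, -2.262, 0.001]
force: [-4.1, -2.2, 1.9]
opening: 0.06
gripper_force: 8.0
```

```bash
python3 -c "
from h import *
st()"
```

```text
t 3.55 tcp [ 0.4885 -0.3118  0.1272] yaw_y 2.1 zax [-0.001 -0.    -1.   ] op 0.06 F [-4.1 -2.2  1.9] g 8.0
```

>>> arm_command(
  targets=[
    {"x": 0.005, "y": 0, "z": 0.001, "rx": 0, "ry": 0, "rz": 0, "claw": 200},
    {"x": 0.01, "y": 0, "z": 0.001, "rx": 0, "ry": 0, "rz": 0, "claw": 200},
    {"x": 0.015, "y": 0, "z": 0.001, "rx": 0, "ry": 0, "rz": 0, "claw": 200},
    {"x": 0.02, "y": 0.001, "z": 0.001, "rx": 0, "ry": 0, "rz": 0, "claw": 200},
    {"x": 0.024, "y": 0.001, "z": 0.001, "rx": 0, "ry": 0, "rz": 0, "claw": 200},
    {"x": 0.028, "y": 0.001, "z": 0.001, "rx": 0, "ry": 0, "rz": 0, "claw": 200},
    {"x": 0.032, "y": 0.001, "z": 0.001, "rx": 0, "ry": 0, "rz": 0, "claw": 200},
    {"x": 0.032, "y": 0.001, "z": 0.001, "rx": 0, "ry": 0, "rz": 0, "claw": 200},
  ],
)

```text
t: 4.22
tool_pos: [0.5047, -0.3111, 0.1284]
orientation: [-2.179, -2.261, 0.002]
force: [-8.8, 1.9, 6.8]
opening: 0.0621
gripper_force: 8.2
```

```bash
python3 - <<'E'
from h import *
st(); cam('wrist');P=cloud('wrist').reshape(-1,3)
m=(abs(P[:,2]-.165)<.012)&(abs(P[:,0]-.50)<.06)&(P[:,1]<-.28)&(P[:,1]>-.38); q=P[m]; rect(q)
cam('scene'); crop('scene','sc3.png',120,240,230,320,7)
E
```

```text
t 4.22 tcp [ 0.5047 -0.3111  0.1284] yaw_y 2.1 zax [-0.002  0.    -1.   ] op 0.0621 F [-8.8  1.9  6.8] g 8.2
 12444 [ 503.9 -311.6] [95.6 63.2] 0.0
```

View pics/sc3.png

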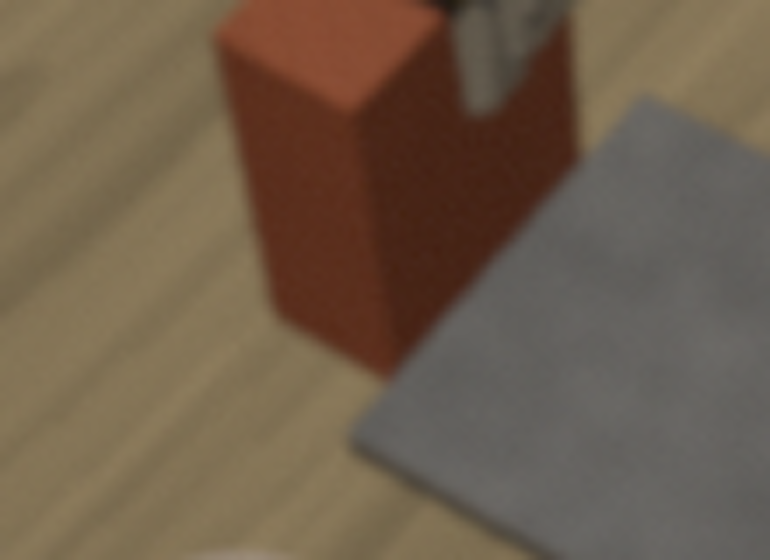

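```bash
python3 - <<'E'
from h import *
f=lambda l:np.array(l)/7.+[120,240]-.4
print(pts('scene',f([[388,378],[275,315]]),z=0.).round(4)); print(pts('scene',f([[352,438],[645,95]]),z=.014).round(4))
E
```

```text
[[ 0.5224 -0.3651  0.    ]
 [ 0.4694 -0.367  -0.    ]]
[[ 0.5358 -0.3967  0.014 ]
 [ 0.5289 -0.2183  0.014 ]]
```

>>> arm_command(
  targets=[
    {"x": -0.012, "y": 0, "z": 0, "rx": 0, "ry": 0, "rz": 0, "claw": 200},
    {"x": -0.012, "y": 0, "z": 0, "rx": 0, "ry": 0, "rz": 0, "claw": 20},
    {"x": -0.012, "y": 0, "z": 0, "rx": 0, "ry": 0, "rz": 0, "claw": 20},
    {"x": -0.012, "y": 0, "z": 0, "rx": 0, "ry": 0, "rz": 0, "claw": 20},
    {"x": -0.012, "y": 0, "z": 0, "rx": 0, "ry": 0, "rz": 0, "claw": 20},
    {"x": -0.012, "y": 0, "z": -0.01, "rx": 0, "ry": 0, "rz": 0, "claw": 20},
    {"x": -0.012, "y": 0, "z": -0.02, "rx": 0, "ry": 0, "rz": 0, "claw": 20},
    {"x": -0.012, "y": 0, "z": -0.028, "rx": 0, "ry": 0, "rz": 0, "claw": 20},
    {"x": -0.012, "y": 0, "z": -0.028, "rx": 0, "ry": 0, "rz": 0, "claw": 20},
  ],
)

```text
t: 5.07
tool_pos: [0.4983, -0.3106, 0.1119]
orientation: [-2.178, -2.26, 0.0]
force: [-0.6, -0.0, 0.2]
opening: 0.0857
gripper_force: 0.0
```

```bash
python3 - <<'E'
from h import *
st(); cam('wrist');P=cloud('wrist').reshape(-1,3)
m=(abs(P[:,2]-.165)<.005)&(abs(P[:,0]-.50)<.08)&(P[:,1]<-.27)&(P[:,1]>-.38); q=P[m]; rect(q)
m&=(P[:,1]<-.325)&(P[:,1]>-.355);q=P[m];print(np.percentile(q,[0.5,2,98,99.5],axis=0).round(4), len(q))
cam('top');P=cloud('top').reshape(-1,3)
m=(abs(P[:,2]-.165)<.008)&(abs(P[:,0]-.50)<.08)&(P[:,1]<-.25)&(P[:,1]>-.38); rect(P[m])
E
```

```text
t 5.07 tcp [ 0.4983 -0.3106  0.1119] yaw_y 2.1 zax [-0.002  0.001 -1.   ] op 0.0857 F [-0.6 -0.   0.2] g 0.0
 14252 [ 496.1 -303.6] [90.4 87.9] 48.1
[[ 0.4684 -0.3399  0.1633]
 [ 0.4691 -0.339   0.1638]
 [ 0.5237 -0.3251  0.1661]
 [ 0.5273 -0.325   0.1663]] 1058
 105 [ 494.9 -267.6] [52.8 26.9] 0.7
```

>>> arm_command(
  squeeze=8,
  targets=[
    {"x": 0, "y": 0, "z": 0, "rx": 0, "ry": 0, "rz": 0, "claw": 200},
    {"x": 0, "y": 0, "z": 0, "rx": 0, "ry": 0, "rz": 0, "claw": 200},
    {"x": 0, "y": 0, "z": 0, "rx": 0, "ry": 0, "rz": 0, "claw": 200},
    {"x": 0, "y": 0, "z": 0, "rx": 0, "ry": 0, "rz": 0, "claw": 200},
    {"x": 0, "y": 0, "z": 0, "rx": 0, "ry": 0, "rz": 0, "claw": 200},
    {"x": 0, "y": 0, "z": 0, "rx": 0, "ry": 0, "rz": 0, "claw": 200},
  ],
)

```text
t: 5.67
tool_pos: [0.4989, -0.3113, 0.1138]
orientation: [-2.18, -2.262, 0.0]
force: [-0.8, -0.8, 2.3]
opening: 0.0598
gripper_force: 8.0
```

>>> arm_command(
  targets=[
    {"x": 0.004, "y": 0, "z": 0, "rx": 0, "ry": 0, "rz": 0, "claw": 200},
    {"x": 0.008, "y": 0, "z": 0, "rx": 0, "ry": 0, "rz": 0, "claw": 200},
    {"x": 0.011, "y": 0, "z": 0, "rx": 0, "ry": 0, "rz": 0, "claw": 200},
    {"x": 0.014, "y": 0, "z": 0, "rx": 0, "ry": 0, "rz": 0, "claw": 200},
    {"x": 0.016, "y": 0, "z": 0, "rx": 0, "ry": 0, "rz": 0, "claw": 200},
  ],
)

```text
t: 6.08
tool_pos: [0.5054, -0.3116, 0.1143]
orientation: [-2.179, -2.26, 0.004]
force: [-12.4, 1.3, 11.9]
opening: 0.0626
gripper_force: 8.4
```

>>> arm_command(
  targets=[
    {"x": -0.004, "y": 0, "z": 0, "rx": 0, "ry": 0, "rz": 0, "claw": 20},
    {"x": -0.004, "y": 0, "z": 0, "rx": 0, "ry": 0, "rz": 0, "claw": 20},
    {"x": -0.004, "y": 0, "z": 0, "rx": 0, "ry": 0, "rz": 0, "claw": 20},
  ],
)

```text
t: 6.33
tool_pos: [0.5051, -0.3111, 0.1134]
orientation: [2.18, 2.262, 0.001]
force: [0.7, -0.3, 0.9]
opening: 0.0783
gripper_force: 0.0
```

```bash
python3 - <<'E'
from h import *
st(); cam('wrist');P=cloud('wrist').reshape(-1,3)
m=(abs(P[:,2]-.165)<.005)&(abs(P[:,0]-.50)<.08)
m&=(P[:,1]<-.325)&(P[:,1]>-.355);q=P[m];print(np.percentile(q,[0.5,2,98,99.5],axis=0).round(4), len(q))
m=(abs(P[:,2]-.014)<.004)&(P[:,0]<.6)&(P[:,0]>.5)&(P[:,1]<-.2)&(P[:,1]>-.3); print(np.percentile(P[m][:,0],[.5,2,5]) if m.sum() else 0)
E
```

```text
t 6.33 tcp [ 0.5051 -0.3111  0.1134] yaw_y 2.1 zax [ 0.  0. -1.] op 0.0783 F [ 0.7 -0.3  0.9] g 0.0
[[ 0.4685 -0.3419  0.1636]
 [ 0.4691 -0.3409  0.164 ]
 [ 0.5256 -0.3251  0.1662]
 [ 0.5275 -0.325   0.1665]] 1534
[0.5253732  0.52719589 0.5307286 ]
```

The brick is butted: its front face at x = 0.5275 coincides with the shelf edge, and pushing no longer moves it. Now I go up, back, close the fingers and tip it.

>>> arm_command(
  targets=[
    {"x": 0, "y": 0, "z": 0.08, "rx": 0, "ry": 0, "rz": 0, "claw": 20},
    {"x": 0, "y": 0, "z": 0.16, "rx": 0, "ry": 0, "rz": 0, "claw": 20},
    {"x": 0, "y": 0, "z": 0.22, "rx": 0, "ry": 0, "rz": 0, "claw": 20},
    {"x": -0.08, "y": 0, "z": 0.22, "rx": 0, "ry": 0, "rz": 0, "claw": 255},
    {"x": -0.16, "y": -0.002, "z": 0.22, "rx": 0, "ry": 0, "rz": 0, "claw": 255},
    {"x": -0.164, "y": -0.006, "z": 0.22, "rx": 0, "ry": 0, "rz": 0, "claw": 255},
    {"x": -0.164, "y": -0.006, "z": 0.22, "rx": 0, "ry": 0, "rz": 0, "claw": 255},
    {"x": -0.164, "y": -0.006, "z": 0.22, "rx": 0, "ry": 0, "rz": 0, "claw": 255},
    {"x": -0.164, "y": -0.006, "z": 0.22, "rx": 0, "ry": 0, "rz": 0, "claw": 255},
    {"x": -0.164, "y": -0.006, "z": 0.22, "rx": 0, "ry": 0, "rz": 0, "claw": 255},
  ],
)

```text
t: 7.22
tool_pos: [0.4242, -0.3142, 0.2238]
orientation: [2.179, 2.263, 0.0]
force: [0.6, 0.5, -0.5]
opening: 0.0434
gripper_force: 0.0
```

>>> arm_command(
  targets=[
    {"x": 0, "y": 0, "z": -0.07, "rx": 0, "ry": 0, "rz": 0, "claw": 255},
    {"x": 0, "y": 0, "z": -0.14, "rx": 0, "ry": 0, "rz": 0, "claw": 255},
    {"x": 0, "y": 0, "z": -0.14, "rx": 0, "ry": 0, "rz": 0, "claw": 255},
    {"x": 0.02, "y": 0, "z": -0.14, "rx": 0, "ry": 0, "rz": 0, "claw": 255},
    {"x": 0.04, "y": 0, "z": -0.14, "rx": 0, "ry": 0, "rz": 0, "claw": 255},
    {"x": 0.06, "y": 0, "z": -0.14, "rx": 0, "ry": 0, "rz": 0, "claw": 255},
    {"x": 0.08, "y": 0, "z": -0.14, "rx": 0, "ry": 0, "rz": 0, "claw": 255},
  ],
)

```text
t: 7.8
tool_pos: [0.4655, -0.3151, 0.1562]
orientation: [2.177, 2.26, 0.0]
force: [-1.0, -0.5, 1.8]
opening: 0.0007
gripper_force: 0.9
```

```bash
python3 - <<'E'
from h import *
st()
E
```

```text
t 7.8 tcp [ 0.4655 -0.3151  0.1562] yaw_y 2.1 zax [ 0.003 -0.002 -1.   ] op 0.0007 F [-1.  -0.5  1.8] g 0.9
```

>>> arm_command(
  targets=[
    {"x": 0.02, "y": 0, "z": 0, "rx": 0, "ry": 0, "rz": 0, "claw": 255},
    {"x": 0.04, "y": 0.001, "z": 0, "rx": 0, "ry": 0, "rz": 0, "claw": 255},
    {"x": 0.06, "y": 0.002, "z": 0, "rx": 0, "ry": 0, "rz": 0, "claw": 255},
    {"x": 0.08, "y": 0.003, "z": 0, "rx": 0, "ry": 0, "rz": 0, "claw": 255},
    {"x": 0.1, "y": 0.003, "z": 0, "rx": 0, "ry": 0, "rz": 0, "claw": 255},
    {"x": 0.12, "y": 0.004, "z": 0, "rx": 0, "ry": 0, "rz": 0, "claw": 255},
    {"x": 0.14, "y": 0.004, "z": 0, "rx": 0, "ry": 0, "rz": 0, "claw": 255},
    {"x": 0.16, "y": 0.005, "z": 0, "rx": 0, "ry": 0, "rz": 0, "claw": 255},
  ],
)

```text
t: 8.47
tool_pos: [0.544, -0.3115, 0.1534]
orientation: [-2.18, -2.262, -0.0]
force: [0.4, 0.3, -0.4]
opening: 0.0004
gripper_force: 0.0
```

>>> arm_command(
  targets=[
    {"x": 0.02, "y": 0, "z": 0, "rx": 0, "ry": 0, "rz": 0, "claw": 255},
    {"x": 0.03, "y": 0, "z": 0, "rx": 0, "ry": 0, "rz": 0, "claw": 255},
    {"x": 0.03, "y": 0, "z": 0.05, "rx": 0, "ry": 0, "rz": 0, "claw": 255},
    {"x": 0.03, "y": 0, "z": 0.12, "rx": 0, "ry": 0, "rz": 0, "claw": 0},
    {"x": 0.03, "y": 0, "z": 0.18, "rx": 0, "ry": 0, "rz": 0, "claw": 0},
    {"x": 0.03, "y": 0, "z": 0.18, "rx": 0, "ry": 0, "rz": 0, "claw": 0},
  ],
)

```text
t: 8.97
tool_pos: [0.5609, -0.3133, 0.2519]
orientation: [2.172, 2.255, 0.003]
force: [0.3, -0.8, 1.7]
opening: 0.0156
gripper_force: 0.0
```

```bash
python3 - <<'E'
from h import *
st(); im,d=cam('scene');P=cloud('scene').reshape(-1,3);h=im.reshape(-1,3).astype(int)
m=(h[:,0]-h[:,2]>50)&(P[:,0]>.45)&(P[:,0]<.8)&(P[:,1]<-.2)&(P[:,1]>-.42); m2=m&(abs(P[:,2]-.074)<.006); print(m.sum(),P[m].min(0),P[m].max(0)); rect(P[m2],'brick top')
im,d=cam('top');P=cloud('top').reshape(-1,3)
m=(abs(P[:,2]-.074)<.008)&(P[:,0]>.45)&(P[:,0]<.8)&(P[:,1]<-.2)&(P[:,1]>-.42); rect(P[m],'bricktop(top)')
h=im.reshape(-1,3).astype(int)
crop('top','t4.png',225,115,405,250,4)
E
```

```text
t 8.97 tcp [ 0.5609 -0.3133  0.2519] yaw_y 2.1 zax [ 0.009 -0.006 -1.   ] op 0.0156 F [ 0.3 -0.8  1.7] g 0.0
3577 [ 0.45017417 -0.41148293 -0.00490872] [ 0.76519196 -0.20018793  0.36597428]
brick top 2648 [ 575.6 -310.3] [166.9 115.6] 1.9
bricktop(top) 610 [ 576.8 -306.9] [166.1 112.3] 1.1
```

View pics/t4.png

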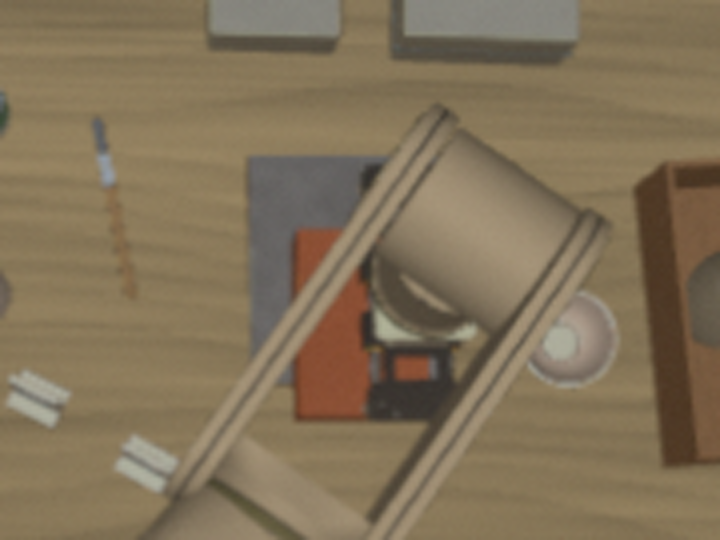

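The brick lies flat with its top at 74 mm, centre (0.576, -0.309) and yaw about 1.5°. It overhangs the near edge by about 35 mm, so I'll nudge it 25 mm onto the shelf by its near end.

>>> arm_command(
  targets=[
    {"x": -0.08, "y": 0, "z": 0, "rx": 0, "ry": 0, "rz": 0, "claw": 255},
    {"x": -0.16, "y": 0, "z": 0, "rx": 0, "ry": 0, "rz": 0, "claw": 255},
    {"x": -0.24, "y": 0, "z": 0, "rx": 0, "ry": 0, "rz": 0, "claw": 255},
    {"x": -0.25, "y": 0, "z": -0.07, "rx": 0, "ry": 0, "rz": 0, "claw": 255},
    {"x": -0.25, "y": 0, "z": -0.14, "rx": 0, "ry": 0, "rz": 0, "claw": 255},
    {"x": -0.25, "y": 0, "z": -0.21, "rx": 0, "ry": 0, "rz": 0, "claw": 255},
    {"x": -0.25, "y": 0, "z": -0.28, "rx": 0, "ry": 0, "rz": 0, "claw": 255},
    {"x": -0.25, "y": 0, "z": -0.35, "rx": 0, "ry": 0, "rz": 0, "claw": 255},
    {"x": -0.25, "y": 0, "z": -0.39, "rx": 0, "ry": 0, "rz": 0, "claw": 255},
    {"x": -0.25, "y": 0, "z": -0.39, "rx": 0, "ry": 0, "rz": 0, "claw": 255},
  ],
)

```text
t: 9.9
tool_pos: [0.4284, -0.3077, 0.0412]
orientation: [-2.172, -2.253, 0.001]
force: [-0.5, 1.1, -0.1]
opening: 0.0005
gripper_force: 0.0
```

>>> arm_command(
  targets=[
    {"x": 0.012, "y": 0, "z": 0, "rx": 0, "ry": 0, "rz": 0, "claw": 255},
    {"x": 0.024, "y": 0, "z": 0, "rx": 0, "ry": 0, "rz": 0, "claw": 255},
    {"x": 0.036, "y": 0.0, "z": 0, "rx": 0, "ry": 0, "rz": 0, "claw": 255},
    {"x": 0.048, "y": 0, "z": 0, "rx": 0, "ry": 0, "rz": 0, "claw": 255},
    {"x": 0.06, "y": 0, "z": 0, "rx": 0, "ry": 0, "rz": 0, "claw": 255},
    {"x": 0.072, "y": 0.0, "z": 0, "rx": 0, "ry": 0, "rz": 0, "claw": 255},
    {"x": 0.084, "y": 0.0, "z": 0, "rx": 0, "ry": 0, "rz": 0, "claw": 255},
    {"x": 0.096, "y": 0, "z": 0, "rx": 0, "ry": 0, "rz": 0, "claw": 255},
    {"x": 0.108, "y": 0, "z": 0, "rx": 0, "ry": 0, "rz": 0, "claw": 255},
    {"x": 0.115, "y": 0, "z": 0, "rx": 0, "ry": 0, "rz": 0, "claw": 255},
  ],
)

```text
t: 10.73
tool_pos: [0.4905, -0.312, 0.049]
orientation: [-2.179, -2.262, 0.002]
force: [-8.4, -0.6, 8.3]
opening: 0.0
gripper_force: 4.5
```

```bash
cat > br.py <<'E'
from h import *
st(); im,d=cam('scene');P=cloud('scene').reshape(-1,3)
m2=(P[:,0]>.45)&(P[:,0]<.8)&(P[:,1]<-.2)&(P[:,1]>-.42)&(abs(P[:,2]-.074)<.006);rect(P[m2],'brick top')
im,d=cam('top')
h=cv2.cvtColor(im,cv2.COLOR_RGB2HSV)
E
python3 br.py
```

```text
t 10.73 tcp [ 0.4905 -0.312   0.049 ] yaw_y 2.1 zax [-0.002 -0.    -1.   ] op 0.0 F [-8.4 -0.6  8.3] g 4.5
brick top 2414 [ 572.7 -310.8] [197. 116.] 2.2
```

>>> arm_command(
  targets=[
    {"x": 0.01, "y": 0, "z": 0, "rx": 0, "ry": 0, "rz": 0, "claw": 255},
    {"x": 0.02, "y": 0, "z": 0, "rx": 0, "ry": 0, "rz": 0, "claw": 255},
    {"x": 0.026, "y": 0, "z": 0, "rx": 0, "ry": 0, "rz": 0, "claw": 255},
    {"x": 0.026, "y": 0, "z": 0, "rx": 0, "ry": 0, "rz": 0, "claw": 255},
    {"x": -0.02, "y": 0, "z": 0, "rx": 0, "ry": 0, "rz": 0, "claw": 255},
    {"x": -0.02, "y": 0, "z": 0.08, "rx": 0, "ry": 0, "rz": 0, "claw": 255},
    {"x": -0.02, "y": 0, "z": 0.16, "rx": 0, "ry": 0, "rz": 0, "claw": 255},
    {"x": -0.02, "y": 0, "z": 0.24, "rx": 0, "ry": 0, "rz": 0, "claw": 255},
    {"x": -0.02, "y": 0, "z": 0.32, "rx": 0, "ry": 0, "rz": 0, "claw": 255},
    {"x": -0.02, "y": 0, "z": 0.36, "rx": 0, "ry": 0, "rz": 0, "claw": 255},
  ],
)

```text
t: 11.67
tool_pos: [0.4823, -0.3127, 0.2348]
orientation: [2.175, 2.257, 0.002]
force: [0.8, -0.7, 0.8]
opening: 0.0004
gripper_force: 0.0
```

>>> arm_command(
  targets=[
    {"x": 0.3, "y": 0.44, "z": 0.0, "rx": 0, "ry": 0, "rz": -0.698, "claw": 255},
    {"x": 0.3, "y": 0.44, "z": 0.0, "rx": 0, "ry": 0, "rz": -0.698, "claw": 255},
    {"x": 0.3, "y": 0.44, "z": 0.0, "rx": 0, "ry": 0, "rz": -0.698, "claw": 255},
    {"x": 0.3, "y": 0.44, "z": 0.0, "rx": 0, "ry": 0, "rz": -0.698, "claw": 255},
    {"x": 0.3, "y": 0.44, "z": 0.0, "rx": 0, "ry": 0, "rz": -0.698, "claw": 255},
    {"x": 0.3, "y": 0.44, "z": 0.0, "rx": 0, "ry": 0, "rz": -0.698, "claw": 120},
    {"x": 0.3, "y": 0.44, "z": 0.0, "rx": 0, "ry": 0, "rz": -0.698, "claw": 120},
    {"x": 0.3, "y": 0.44, "z": 0.0, "rx": 0, "ry": 0, "rz": -0.698, "claw": 120},
    {"x": 0.3, "y": 0.44, "z": 0.0, "rx": 0, "ry": 0, "rz": -0.698, "claw": 120},
    {"x": 0.3, "y": 0.44, "z": 0.0, "rx": 0, "ry": 0, "rz": -0.698, "claw": 120},
  ],
)

```text
t: 12.5
tool_pos: [0.631, -0.0903, 0.2281]
orientation: [-3.079, -0.62, -0.0]
force: [-0.3, -0.5, -0.2]
opening: 0.0291
gripper_force: 0.0
```

>>> arm_command(
  targets=[
    {"x": 0, "y": 0, "z": 0, "rx": 0, "ry": 0, "rz": 0, "claw": 120},
    {"x": 0, "y": 0, "z": 0, "rx": 0, "ry": 0, "rz": 0, "claw": 120},
    {"x": 0, "y": 0, "z": 0, "rx": 0, "ry": 0, "rz": 0, "claw": 120},
    {"x": 0, "y": 0, "z": 0, "rx": 0, "ry": 0, "rz": 0, "claw": 120},
  ],
)

```text
t: 12.83
tool_pos: [0.6305, -0.0918, 0.2286]
orientation: [-3.077, -0.631, -0.0]
force: [-1.0, 0.3, -0.5]
opening: 0.0485
gripper_force: 0.0
```

```bash
python3 br.py; python3 - <<'E'
from h import *
cam('wrist','w5.png');P=cloud('wrist')
m=(P[...,2]>.0045)&(P[...,2]<.014)&(P[...,0]>.57)&(P[...,0]<.82)&(P[...,1]>-.16)&(P[...,1]<-.02)
n,l,s,c=cv2.connectedComponentsWithStats(m.astype(np.uint8))
i=1+s[1:,4].argmax(); p=P[l==i]; rect(p,'brush')
E
```

```text
t 12.83 tcp [ 0.6305 -0.0918  0.2286] yaw_y -66.8 zax [ 0.  0. -1.] op 0.0485 F [-1.   0.3 -0.5] g 0.0
brick top 2744 [ 601.  -310.4] [167.4 116. ] 2.3
brush 1123 [731.7 -78.5] [168.2  11.4] 12.0
```

View pics/w5.png

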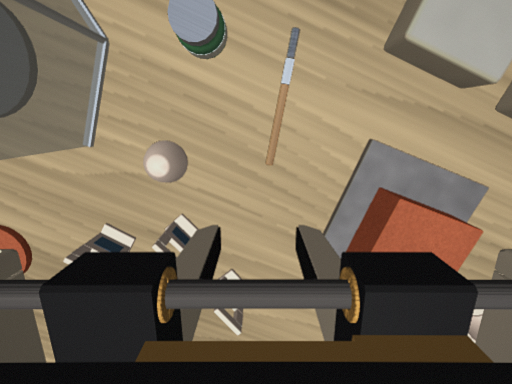

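The brush has been knocked. It is now at (0.732, -0.0785), yaw 12° (pixels (295,30) to (270,163)). The jar is near its middle, so I'll grip 35 mm towards the handle. The brick is at (0.601, -0.310).

>>> arm_command(
  squeeze=10,
  targets=[
    {"x": 0.07, "y": 0.006, "z": -0.05, "rx": 0, "ry": 0, "rz": -0.049, "claw": 120},
    {"x": 0.135, "y": 0.012, "z": -0.1, "rx": 0, "ry": 0, "rz": -0.098, "claw": 120},
    {"x": 0.135, "y": 0.012, "z": -0.17, "rx": 0, "ry": 0, "rz": -0.098, "claw": 120},
    {"x": 0.135, "y": 0.012, "z": -0.24, "rx": 0, "ry": 0, "rz": -0.098, "claw": 120},
    {"x": 0.135, "y": 0.012, "z": -0.3, "rx": 0, "ry": 0, "rz": -0.098, "claw": 120},
    {"x": 0.135, "y": 0.012, "z": -0.36, "rx": 0, "ry": 0, "rz": -0.098, "claw": 120},
    {"x": 0.135, "y": 0.012, "z": -0.4, "rx": 0, "ry": 0, "rz": -0.098, "claw": 120},
    {"x": 0.135, "y": 0.012, "z": -0.42, "rx": 0, "ry": 0, "rz": -0.098, "claw": 120},
    {"x": 0.135, "y": 0.012, "z": -0.424, "rx": 0, "ry": 0, "rz": -0.098, "claw": 120},
    {"x": 0.135, "y": 0.012, "z": -0.424, "rx": 0, "ry": 0, "rz": -0.098, "claw": 120},
  ],
)

```text
t: 13.82
tool_pos: [0.6981, -0.0858, 0.0166]
orientation: [-3.125, -0.323, 0.0]
force: [0.2, 0.0, 0.1]
opening: 0.0488
gripper_force: 0.0
```

```bash
python3 -c "
from h import *
st()"
```

```text
t 13.82 tcp [ 0.6981 -0.0858  0.0166] yaw_y -78.2 zax [-0.  0. -1.] op 0.0488 F [0.2 0.  0.1] g 0.0
```

>>> arm_command(
  targets=[
    {"x": 0, "y": 0, "z": 0, "rx": 0, "ry": 0, "rz": 0, "claw": 255},
    {"x": 0, "y": 0, "z": 0, "rx": 0, "ry": 0, "rz": 0, "claw": 255},
    {"x": 0, "y": 0, "z": 0, "rx": 0, "ry": 0, "rz": 0, "claw": 255},
    {"x": 0, "y": 0, "z": 0, "rx": 0, "ry": 0, "rz": 0, "claw": 255},
    {"x": 0, "y": 0, "z": 0, "rx": 0, "ry": 0, "rz": 0, "claw": 255},
    {"x": 0, "y": 0, "z": 0, "rx": 0, "ry": 0, "rz": 0, "claw": 255},
    {"x": 0, "y": 0, "z": 0, "rx": 0, "ry": 0, "rz": 0, "claw": 255},
    {"x": 0, "y": 0, "z": 0.07, "rx": 0, "ry": 0, "rz": 0, "claw": 255},
    {"x": 0, "y": 0, "z": 0.14, "rx": 0, "ry": 0, "rz": 0, "claw": 255},
    {"x": 0, "y": 0, "z": 0.26, "rx": 0, "ry": 0, "rz": 0, "claw": 255},
  ],
)

```text
t: 14.65
tool_pos: [0.6961, -0.0853, 0.1266]
orientation: [-3.123, -0.323, 0.008]
force: [0.6, -0.1, -0.6]
opening: 0.0099
gripper_force: 10.0
```

>>> arm_command(
  targets=[
    {"x": -0.03, "y": -0.06, "z": 0.06, "rx": 0, "ry": 0, "rz": -0.02, "claw": 255},
    {"x": -0.06, "y": -0.12, "z": 0.06, "rx": 0, "ry": 0, "rz": -0.04, "claw": 255},
    {"x": -0.1, "y": -0.18, "z": 0.06, "rx": 0, "ry": 0, "rz": -0.06, "claw": 255},
    {"x": -0.14, "y": -0.24, "z": 0.06, "rx": 0, "ry": 0, "rz": -0.08, "claw": 255},
    {"x": -0.18, "y": -0.3, "z": 0.06, "rx": 0, "ry": 0, "rz": -0.085, "claw": 255},
    {"x": -0.22, "y": -0.36, "z": 0.06, "rx": 0, "ry": 0, "rz": -0.085, "claw": 255},
    {"x": -0.25, "y": -0.42, "z": 0.06, "rx": 0, "ry": 0, "rz": -0.085, "claw": 255},
    {"x": -0.264, "y": -0.45, "z": 0.06, "rx": 0, "ry": 0, "rz": -0.085, "claw": 255},
    {"x": -0.264, "y": -0.45, "z": 0.06, "rx": 0, "ry": 0, "rz": -0.085, "claw": 255},
    {"x": -0.264, "y": -0.45, "z": 0.06, "rx": 0, "ry": 0, "rz": -0.085, "claw": 255},
  ],
)

```text
t: 15.48
tool_pos: [0.5656, -0.3114, 0.1583]
orientation: [-3.141, -0.053, -0.0]
force: [0.5, 0.6, -1.2]
opening: 0.0096
gripper_force: 10.0
```

```bash
python3 - <<'E'
from h import *
st(); im,d=cam('wrist','w6.png');P=cloud('wrist')
t=robot.read_state()['tool_pos']
m=(P[...,2]>t[2]-.035)&(P[...,2]<t[2]+.02)&(P[...,0]>t[0]+.03)&(P[...,0]<.75)&(abs(P[...,1]+.31)<.05)
p=P[m]; print(len(p)); print(np.polyfit(p[:,0],p[:,2],1), p.min(0),p.max(0)); rect(p)
E
```

```text
t 15.48 tcp [ 0.5656 -0.3114  0.1583] yaw_y -88.1 zax [ 0.  0. -1.] op 0.0096 F [ 0.5  0.6 -1.2] g 10.0
2954
[-0.02612026  0.16735065] [ 0.59617617 -0.31260418  0.14564171] [ 0.6842247  -0.30058478  0.15354445]
 2954 [ 640.2 -306.5] [88.1 10.7] 2.3
```

>>> arm_command(
  targets=[
    {"x": 0, "y": 0, "z": -0.05, "rx": 0, "ry": 0, "rz": 0, "claw": 255},
    {"x": 0, "y": 0, "z": -0.09, "rx": 0, "ry": 0, "rz": 0, "claw": 255},
    {"x": 0, "y": 0, "z": -0.115, "rx": 0, "ry": 0, "rz": 0, "claw": 255},
    {"x": 0, "y": 0, "z": -0.126, "rx": 0, "ry": 0, "rz": 0, "claw": 255},
    {"x": 0, "y": 0, "z": -0.132, "rx": 0, "ry": 0, "rz": 0, "claw": 255},
    {"x": 0, "y": 0, "z": -0.132, "rx": 0, "ry": 0, "rz": 0, "claw": 255},
    {"x": 0, "y": 0, "z": -0.132, "rx": 0, "ry": 0, "rz": 0, "claw": 200},
    {"x": 0, "y": 0, "z": -0.132, "rx": 0, "ry": 0, "rz": 0, "claw": 180},
    {"x": 0, "y": 0, "z": -0.132, "rx": 0, "ry": 0, "rz": 0, "claw": 160},
    {"x": 0, "y": 0, "z": -0.132, "rx": 0, "ry": 0, "rz": 0, "claw": 160},
  ],
)

```text
t: 16.37
tool_pos: [0.5665, -0.311, 0.0933]
orientation: [3.14, 0.056, 0.002]
force: [0.2, 0.6, 0.5]
opening: 0.032
gripper_force: 0.0
```

>>> arm_command(
  targets=[
    {"x": 0, "y": 0, "z": 0, "rx": 0, "ry": 0, "rz": 0, "claw": 160},
    {"x": 0, "y": 0, "z": 0.05, "rx": 0, "ry": 0, "rz": 0, "claw": 160},
    {"x": -0.05, "y": 0, "z": 0.12, "rx": 0, "ry": 0, "rz": 0, "claw": 160},
    {"x": -0.1, "y": 0.0, "z": 0.2, "rx": 0, "ry": 0, "rz": 0, "claw": 160},
    {"x": -0.1, "y": 0.0, "z": 0.27, "rx": 0, "ry": 0, "rz": 0, "claw": 160},
    {"x": -0.1, "y": 0.0, "z": 0.3, "rx": 0, "ry": 0, "rz": 0, "claw": 160},
    {"x": -0.1, "y": 0.0, "z": 0.3, "rx": 0, "ry": 0, "rz": 0, "claw": 160},
  ],
)

```text
t: 16.95
tool_pos: [0.5179, -0.3125, 0.2494]
orientation: [3.135, 0.055, 0.013]
force: [0.2, -0.3, 0.1]
opening: 0.0345
gripper_force: 0.0
```

```bash
python3 - <<'E'
from h import *
st(); im,d=cam('wrist','w7.png');P=cloud('wrist')
m=(P[...,2]>.0785)&(P[...,2]<.1)&(P[...,0]>.45)&(P[...,0]<.75)&(abs(P[...,1]+.31)<.06)
p=P[m]; print(np.median(p[:,2])); rect(p,'brush')
m=(abs(P[...,2]-.074)<.0035)&(P[...,0]>.45)&(P[...,0]<.75)&(abs(P[...,1]+.31)<.09);rect(P[m],'brick')
E
```

```text
t 16.95 tcp [ 0.5179 -0.3125  0.2494] yaw_y -88.0 zax [ 0.009 -0.006 -1.   ] op 0.0345 F [ 0.2 -0.3  0.1] g 0.0
0.08345907847184908
brush 1441 [ 601.3 -307. ] [167.7   9.9] 1.7
brick 13598 [ 602.  -307.5] [164.6 115. ] 1.9
```

The brush lies centred on the brick. Next is the tree: go to the knob.

>>> arm_command(
  targets=[
    {"x": 0.016, "y": 0.08, "z": 0.04, "rx": 0, "ry": 0, "rz": 0.06, "claw": 0},
    {"x": 0.032, "y": 0.16, "z": 0.08, "rx": 0, "ry": 0, "rz": 0.12, "claw": 0},
    {"x": 0.048, "y": 0.24, "z": 0.12, "rx": 0, "ry": 0, "rz": 0.18, "claw": 0},
    {"x": 0.064, "y": 0.32, "z": 0.14, "rx": 0, "ry": 0, "rz": 0.24, "claw": 0},
    {"x": 0.08, "y": 0.4, "z": 0.14, "rx": 0, "ry": 0, "rz": 0.3, "claw": 0},
    {"x": 0.096, "y": 0.48, "z": 0.14, "rx": 0, "ry": 0, "rz": 0.36, "claw": 0},
    {"x": 0.112, "y": 0.56, "z": 0.14, "rx": 0, "ry": 0, "rz": 0.42, "claw": 0},
    {"x": 0.128, "y": 0.64, "z": 0.14, "rx": 0, "ry": 0, "rz": 0.48, "claw": 0},
    {"x": 0.144, "y": 0.72, "z": 0.14, "rx": 0, "ry": 0, "rz": 0.54, "claw": 0},
    {"x": 0.16, "y": 0.8, "z": 0.14, "rx": 0, "ry": 0, "rz": 0.6, "claw": 0},
  ],
)

```text
t: 17.83
tool_pos: [0.5944, 0.0858, 0.31]
orientation: [-2.554, -1.827, 0.004]
force: [0.3, -0.9, -0.1]
opening: 0.0919
gripper_force: 0.0
```

>>> arm_command(
  targets=[
    {"x": 0.01, "y": 0.07, "z": 0, "rx": 0, "ry": 0, "rz": 0.03, "claw": 0},
    {"x": 0.02, "y": 0.14, "z": 0, "rx": 0, "ry": 0, "rz": 0.06, "claw": 0},
    {"x": 0.03, "y": 0.21, "z": 0, "rx": 0, "ry": 0, "rz": 0.09, "claw": 0},
    {"x": 0.04, "y": 0.28, "z": 0, "rx": 0, "ry": 0, "rz": 0.12, "claw": 0},
    {"x": 0.05, "y": 0.34, "z": 0, "rx": 0, "ry": 0, "rz": 0.15, "claw": 0},
    {"x": 0.06, "y": 0.4, "z": 0, "rx": 0, "ry": 0, "rz": 0.168, "claw": 0},
    {"x": 0.068, "y": 0.413, "z": 0, "rx": 0, "ry": 0, "rz": 0.168, "claw": 0},
    {"x": 0.068, "y": 0.413, "z": 0, "rx": 0, "ry": 0, "rz": 0.168, "claw": 0},
    {"x": 0.068, "y": 0.413, "z": 0, "rx": 0, "ry": 0, "rz": 0.168, "claw": 0},
    {"x": 0.068, "y": 0.413, "z": 0, "rx": 0, "ry": 0, "rz": 0.168, "claw": 0},
  ],
)

```text
t: 18.67
tool_pos: [0.6289, 0.2887, 0.3113]
orientation: [-2.222, -2.221, 0.003]
force: [0.6, 0.6, 0.7]
opening: 0.0929
gripper_force: 0.0
```

```bash
python3 - <<'E'
from h import *
st(); im,d=cam('wrist');P=cloud('wrist')
m=(abs(P[...,2]-.235)<.006)&(abs(P[...,0]-.632)<.03)&(abs(P[...,1]-.294)<.03)
if m.sum()>10: rect(P[m],'knob')
m=(abs(P[...,2]-.171)<.004)&(np.hypot(P[...,0]-.632,P[...,1]-.294)<.06)
if m.sum()>10: rect(P[m],'hub'); print(cv2.minEnclosingCircle((P[m][:,:2]*1000).astype(np.float32)))
print(robot.read_state()['q'].round(2))
E
```

```text
t 18.67 tcp [0.6289 0.2887 0.3113] yaw_y -0.0 zax [-0.001 -0.001 -1.   ] op 0.0929 F [0.6 0.6 0.7] g 0.0
knob 969 [628.9 294.7] [30.6 30.7] 40.5
hub 6549 [631.8 293.3] [108.8 119.7] 70.7
((632.0220947265625, 294.0989074707031), 59.937557220458984)
[ 0.36  0.37  1.07 -0.    1.71  0.36]
```

>>> arm_command(
  squeeze=20,
  targets=[
    {"x": 0.005, "y": 0.01, "z": -0.06, "rx": 0, "ry": 0, "rz": 0, "claw": 0},
    {"x": 0.005, "y": 0.01, "z": -0.12, "rx": 0, "ry": 0, "rz": 0, "claw": 100},
    {"x": 0.005, "y": 0.01, "z": -0.17, "rx": 0, "ry": 0, "rz": 0, "claw": 100},
    {"x": 0.005, "y": 0.01, "z": -0.179, "rx": 0, "ry": 0, "rz": 0, "claw": 100},
    {"x": 0.005, "y": 0.01, "z": -0.179, "rx": 0, "ry": 0, "rz": 0, "claw": 255},
    {"x": 0.005, "y": 0.01, "z": -0.179, "rx": 0, "ry": 0, "rz": 0, "claw": 255},
    {"x": 0.005, "y": 0.01, "z": -0.179, "rx": 0, "ry": 0, "rz": 0, "claw": 255},
    {"x": 0.005, "y": 0.01, "z": -0.179, "rx": 0, "ry": 0, "rz": 0, "claw": 255},
    {"x": 0.005, "y": 0.01, "z": -0.179, "rx": 0, "ry": 0, "rz": 0, "claw": 255},
    {"x": 0.005, "y": 0.01, "z": -0.179, "rx": 0, "ry": 0, "rz": 0, "claw": 255},
  ],
)

```text
t: 19.55
tool_pos: [0.632, 0.2954, 0.2243]
orientation: [2.22, 2.222, 0.003]
force: [-0.5, -0.4, -0.3]
opening: 0.0376
gripper_force: 0.0
```

>>> arm_command(
  targets=[
    {"x": 0, "y": 0, "z": 0, "rx": 0, "ry": 0, "rz": 0, "claw": 255},
    {"x": 0, "y": 0, "z": 0, "rx": 0, "ry": 0, "rz": 0, "claw": 255},
    {"x": 0, "y": 0, "z": 0, "rx": 0, "ry": 0, "rz": 0, "claw": 255},
  ],
)

```text
t: 19.8
tool_pos: [0.6302, 0.2954, 0.2239]
orientation: [-2.219, -2.222, 0.002]
force: [-8.2, -1.5, 6.3]
opening: 0.0314
gripper_force: 20.0
```

```bash
python3 -c "
from h import *
st()"
```

```text
t 19.8 tcp [0.6302 0.2954 0.2239] yaw_y 0.1 zax [-0.002 -0.    -1.   ] op 0.0314 F [-8.2 -1.5  6.3] g 20.0
```

>>> arm_command(
  targets=[
    {"x": -0.002, "y": -0.002, "z": 0.002, "rx": 0, "ry": 0, "rz": -0.05, "claw": 255},
    {"x": -0.002, "y": -0.002, "z": 0.002, "rx": 0, "ry": 0, "rz": -0.1, "claw": 255},
    {"x": -0.002, "y": -0.002, "z": 0.002, "rx": 0, "ry": 0, "rz": -0.15, "claw": 255},
    {"x": -0.002, "y": -0.002, "z": 0.002, "rx": 0, "ry": 0, "rz": -0.2, "claw": 255},
    {"x": -0.002, "y": -0.002, "z": 0.002, "rx": 0, "ry": 0, "rz": -0.25, "claw": 255},
    {"x": -0.002, "y": -0.002, "z": 0.002, "rx": 0, "ry": 0, "rz": -0.3, "claw": 255},
    {"x": -0.002, "y": -0.002, "z": 0.002, "rx": 0, "ry": 0, "rz": -0.35, "claw": 255},
    {"x": -0.002, "y": -0.002, "z": 0.002, "rx": 0, "ry": 0, "rz": -0.4, "claw": 255},
    {"x": -0.002, "y": -0.002, "z": 0.002, "rx": 0, "ry": 0, "rz": -0.45, "claw": 255},
    {"x": -0.002, "y": -0.002, "z": 0.002, "rx": 0, "ry": 0, "rz": -0.5, "claw": 255},
  ],
)

```text
t: 20.63
tool_pos: [0.6333, 0.2936, 0.2239]
orientation: [3.015, 0.877, 0.009]
force: [16.2, -1.1, -7.2]
opening: 0.0319
gripper_force: 20.0
```

>>> arm_command(
  targets=[
    {"x": 0, "y": 0, "z": 0, "rx": 0, "ry": 0, "rz": -0.05, "claw": 255},
    {"x": 0, "y": 0, "z": 0, "rx": 0, "ry": 0, "rz": -0.1, "claw": 255},
    {"x": 0, "y": 0, "z": 0, "rx": 0, "ry": 0, "rz": -0.15, "claw": 255},
    {"x": 0, "y": 0, "z": 0, "rx": 0, "ry": 0, "rz": -0.2, "claw": 255},
    {"x": 0, "y": 0, "z": 0, "rx": 0, "ry": 0, "rz": -0.242, "claw": 255},
    {"x": 0, "y": 0, "z": 0, "rx": 0, "ry": 0, "rz": -0.242, "claw": 255},
    {"x": 0, "y": 0, "z": 0, "rx": 0, "ry": 0, "rz": -0.242, "claw": 255},
  ],
)

```text
t: 21.22
tool_pos: [0.6336, 0.2919, 0.2239]
orientation: [3.137, 0.133, 0.009]
force: [15.7, -5.9, -6.0]
opening: 0.0314
gripper_force: 20.0
```

>>> arm_command(
  targets=[
    {"x": 0, "y": 0, "z": 0, "rx": 0, "ry": 0, "rz": 0, "claw": 60},
    {"x": 0, "y": 0, "z": 0, "rx": 0, "ry": 0, "rz": 0, "claw": 60},
    {"x": 0, "y": 0, "z": 0, "rx": 0, "ry": 0, "rz": 0, "claw": 60},
    {"x": 0, "y": 0, "z": 0, "rx": 0, "ry": 0, "rz": 0, "claw": 60},
    {"x": 0, "y": 0, "z": 0.07, "rx": 0, "ry": 0, "rz": 0, "claw": 60},
    {"x": 0, "y": 0, "z": 0.14, "rx": 0, "ry": 0, "rz": 0, "claw": 60},
    {"x": 0, "y": 0, "z": 0.17, "rx": 0, "ry": 0, "rz": 0, "claw": 60},
  ],
)

```text
t: 21.8
tool_pos: [0.631, 0.2949, 0.3142]
orientation: [-3.137, -0.139, -0.008]
force: [1.2, 0.5, 1.8]
opening: 0.0702
gripper_force: 0.0
```

```bash
python3 -c "
from h import *
st()"
```

```text
t 21.8 tcp [0.631  0.2949 0.3142] yaw_y -84.9 zax [ 0.005  0.002 -1.   ] op 0.0702 F [1.2 0.5 1.8] g 0.0
```

>>> arm_command(
  targets=[
    {"x": -0.046, "y": -0.065, "z": 0, "rx": 0, "ry": 0, "rz": -0.01, "claw": 60},
    {"x": -0.092, "y": -0.13, "z": 0, "rx": 0, "ry": 0, "rz": -0.02, "claw": 60},
    {"x": -0.138, "y": -0.195, "z": 0, "rx": 0, "ry": 0, "rz": -0.03, "claw": 60},
    {"x": -0.184, "y": -0.26, "z": 0, "rx": 0, "ry": 0, "rz": -0.04, "claw": 60},
    {"x": -0.23, "y": -0.325, "z": 0, "rx": 0, "ry": 0, "rz": -0.05, "claw": 60},
    {"x": -0.276, "y": -0.39, "z": 0, "rx": 0, "ry": 0, "rz": -0.06, "claw": 60},
    {"x": -0.322, "y": -0.455, "z": 0, "rx": 0, "ry": 0, "rz": -0.07, "claw": 60},
    {"x": -0.368, "y": -0.52, "z": 0, "rx": 0, "ry": 0, "rz": -0.08, "claw": 60},
    {"x": -0.414, "y": -0.585, "z": 0, "rx": 0, "ry": 0, "rz": -0.09, "claw": 60},
    {"x": -0.462, "y": -0.65, "z": 0, "rx": 0, "ry": 0, "rz": -0.105, "claw": 60},
  ],
)

```text
t: 22.63
tool_pos: [0.3981, -0.0316, 0.3089]
orientation: [3.136, -0.191, 0.001]
force: [0.0, -1.8, -0.2]
opening: 0.0713
gripper_force: 0.0
```

>>> arm_command(
  targets=[
    {"x": 0, "y": 0, "z": 0, "rx": 0, "ry": 0, "rz": 0, "claw": 60},
    {"x": 0, "y": 0, "z": 0, "rx": 0, "ry": 0, "rz": 0, "claw": 60},
    {"x": 0, "y": 0, "z": 0, "rx": 0, "ry": 0, "rz": 0, "claw": 60},
  ],
)

```text
t: 22.88
tool_pos: [0.3996, -0.0307, 0.3092]
orientation: [-3.135, 0.192, -0.002]
force: [-0.3, 0.8, 0.7]
opening: 0.0711
gripper_force: 0.0
```

```bash
cat > tiles.py <<'E'
from h import *
st(); im,d=cam('wrist');P=cloud('wrist'); h=im.astype(int)
m=(abs(P[...,2]-.084)<.006)&(P[...,0]>.35)&(P[...,0]<.6)&(abs(P[...,1])<.2)
n,l,s,c=cv2.connectedComponentsWithStats(m.astype(np.uint8))
for i in range(1,n):
    if s[i,4]>60: rect(P[l==i],'tile')
E
cat > tree.py <<'E'
from h import *
# fit branch ring by the top view: free-branch directions from steel pixels 0.1..0.126 m out
im,d=cam('top'); P=cloud('top'); c=np.array([.632,.294])
v=P[...,:2]-c; r=np.hypot(*np.moveaxis(v,-1,0)); a=np.degrees(np.arctan2(v[...,1],v[...,0]))%360
m=(abs(P[...,2]-.173)<.012)&(r>.07)&(r<.133)
hh=np.histogram(a[m],bins=np.arange(0,361,5))[0]
print([(5*i,int(n)) for i,n in enumerate(hh) if n])
E
python3 tiles.py; python3 tree.py; python3 -c "
from h import *
crop('top','tree2.png',75,110,205,215,6)"
```

```text
t 22.88 tcp [ 0.3996 -0.0307  0.3092] yaw_y -97.0 zax [ 0.001  0.    -1.   ] op 0.0711 F [-0.3  0.8  0.7] g 0.0
tile 94 [587.4 136.7] [ 4.  23.7] 87.7
tile 216 [507.4 -23.7] [47.4  7. ] 65.1
tile 195 [ 451.2 -122.5] [47.9  6.9] 62.2
tile 206 [455.2  66.7] [47.1  6.9] 83.0
[(0, 5), (5, 15), (10, 25), (15, 6), (20, 2), (50, 1), (55, 5), (60, 4), (65, 15), (70, 27), (75, 4), (80, 6), (85, 3), (115, 5), (120, 6), (125, 4), (130, 37), (135, 2), (140, 4), (145, 5), (185, 9), (190, 36), (245, 20), (250, 21), (305, 30), (310, 12), (350, 3), (355, 9)]
```

View pics/tree2.png

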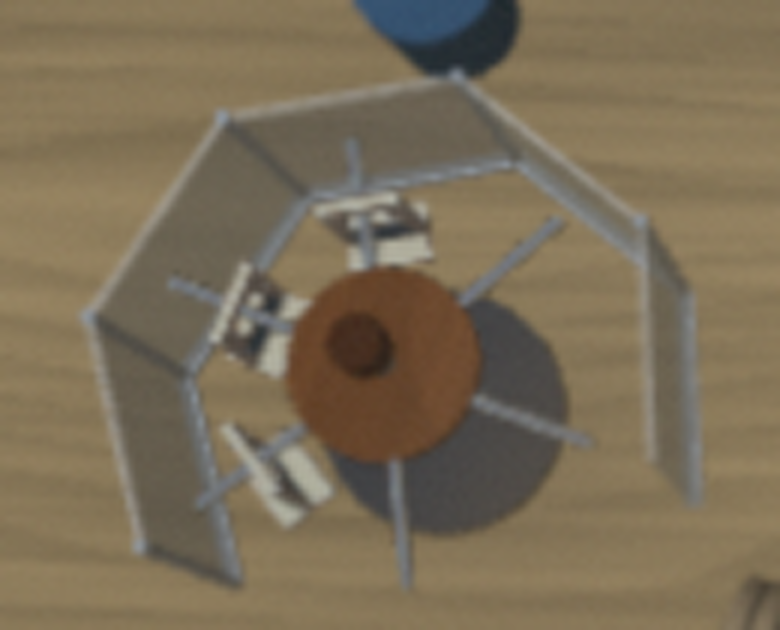

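The tree turned cleanly: the free branches' tips are at about (407,585), (588,440) and (558,222) in the crop, one facing the opening. I'll work out its angle and pick tile B.

>>> arm_command(
  squeeze=12,
  targets=[
    {"x": 0.05, "y": 0.065, "z": -0.02, "rx": 0, "ry": 0, "rz": 0, "claw": 60},
    {"x": 0.09, "y": 0.13, "z": -0.04, "rx": 0, "ry": 0, "rz": 0, "claw": 60},
    {"x": 0.111, "y": 0.195, "z": -0.08, "rx": 0, "ry": 0, "rz": 0, "claw": 60},
    {"x": 0.111, "y": 0.195, "z": -0.16, "rx": 0, "ry": 0, "rz": 0, "claw": 60},
    {"x": 0.111, "y": 0.195, "z": -0.24, "rx": 0, "ry": 0, "rz": 0, "claw": 60},
    {"x": 0.111, "y": 0.195, "z": -0.32, "rx": 0, "ry": 0, "rz": 0, "claw": 60},
    {"x": 0.111, "y": 0.195, "z": -0.4, "rx": 0, "ry": 0, "rz": 0, "claw": 60},
    {"x": 0.111, "y": 0.195, "z": -0.46, "rx": 0, "ry": 0, "rz": 0, "claw": 60},
    {"x": 0.111, "y": 0.195, "z": -0.498, "rx": 0, "ry": 0, "rz": 0, "claw": 60},
    {"x": 0.111, "y": 0.195, "z": -0.498, "rx": 0, "ry": 0, "rz": 0, "claw": 60},
  ],
)

```text
t: 23.82
tool_pos: [0.4507, 0.068, 0.0543]
orientation: [3.135, -0.187, -0.015]
force: [-0.4, 0.3, -0.7]
opening: 0.0712
gripper_force: 0.0
```

>>> arm_command(
  targets=[
    {"x": 0, "y": 0, "z": 0, "rx": 0, "ry": 0, "rz": 0, "claw": 200},
    {"x": 0, "y": 0, "z": 0, "rx": 0, "ry": 0, "rz": 0, "claw": 200},
    {"x": 0, "y": 0, "z": 0, "rx": 0, "ry": 0, "rz": 0, "claw": 200},
    {"x": 0, "y": 0, "z": 0, "rx": 0, "ry": 0, "rz": 0, "claw": 200},
    {"x": 0, "y": 0, "z": 0, "rx": 0, "ry": 0, "rz": 0, "claw": 200},
    {"x": 0, "y": 0, "z": 0, "rx": 0, "ry": 0, "rz": 0, "claw": 200},
  ],
)

```text
t: 24.32
tool_pos: [0.4566, 0.0667, 0.0617]
orientation: [-3.135, 0.192, -0.006]
force: [-0.6, 0.8, 6.8]
opening: 0.0479
gripper_force: 12.0
```

```bash
python3 - <<'E'
from h import *
st()
b=pts('top',np.array([[407,585],[588,440],[558,222]])/6.+[75,110]-.42,z=.175)[:,:2]-[.6317,.2936]
print(np.degrees(np.arctan2(*b.T[::-1]))%360,np.linalg.norm(b,axis=1))
E
```

```text
t 24.32 tcp [0.4566 0.0667 0.0617] yaw_y -97.0 zax [ 0.004  0.    -1.   ] op 0.0479 F [-0.6  0.8  6.8] g 12.0
[190.86594496 250.97612888 310.01688679] [0.12645888 0.1264363  0.12568975]
```

>>> arm_command(
  targets=[
    {"x": 0, "y": 0, "z": 0.06, "rx": 0, "ry": 0, "rz": 0, "claw": 200},
    {"x": 0, "y": 0, "z": 0.13, "rx": 0, "ry": 0, "rz": 0, "claw": 200},
    {"x": 0, "y": 0, "z": 0.2, "rx": 0, "ry": 0, "rz": 0, "claw": 200},
    {"x": 0.005, "y": 0.08, "z": 0.231, "rx": 0, "ry": 0, "rz": 0.05, "claw": 200},
    {"x": 0.01, "y": 0.16, "z": 0.231, "rx": 0, "ry": 0, "rz": 0.1, "claw": 200},
    {"x": 0.02, "y": 0.24, "z": 0.231, "rx": 0, "ry": 0, "rz": 0.15, "claw": 200},
    {"x": 0.03, "y": 0.32, "z": 0.231, "rx": 0, "ry": 0, "rz": 0.1545, "claw": 200},
    {"x": 0.035, "y": 0.38, "z": 0.231, "rx": 0, "ry": 0, "rz": 0.1545, "claw": 200},
    {"x": 0.035, "y": 0.395, "z": 0.231, "rx": 0, "ry": 0, "rz": 0.1545, "claw": 200},
    {"x": 0.035, "y": 0.395, "z": 0.231, "rx": 0, "ry": 0, "rz": 0.1545, "claw": 200},
  ],
)

```text
t: 25.15
tool_pos: [0.4721, 0.266, 0.1755]
orientation: [-3.127, -0.298, -0.0]
force: [0.1, -0.2, -0.7]
opening: 0.0477
gripper_force: 12.0
```

>>> arm_command(
  targets=[
    {"x": 0, "y": 0, "z": 0, "rx": 0, "ry": 0, "rz": 0, "claw": 200},
    {"x": 0, "y": 0, "z": 0, "rx": 0, "ry": 0, "rz": 0, "claw": 200},
    {"x": 0, "y": 0, "z": 0, "rx": 0, "ry": 0, "rz": 0, "claw": 200},
  ],
)

```text
t: 25.4
tool_pos: [0.4726, 0.2627, 0.1753]
orientation: [3.128, 0.29, -0.0]
force: [0.2, -0.5, -1.2]
opening: 0.0479
gripper_force: 12.0
```

```bash
cat > ins.py <<'E'
from h import *
st(); im,d=cam('wrist','ins.png');P=cloud('wrist'); s=robot.read_state(); t=s['tool_pos']
c=np.array([.6315,.294]); v=P[...,:2]-c; r=np.hypot(v[...,0],v[...,1])
a=np.degrees(np.arctan2(v[...,1],v[...,0]))%360
m=(abs(P[...,2]-.172)<.009)&(r>.065)&(r<.135)&(abs(a-191)<15)
p=P[m]; print(len(p),'median r,a',np.median(r[m]) if m.any() else 0,np.median(a[m]) if m.any() else 0)
if len(p)>20:
    k=np.polyfit(p[:,0],p[:,1],1); print('branch line dir',np.degrees(np.arctan(k[0]))+180,'tip',p[p[:,0].argmin()].round(4))
    ty=np.polyval(k,t[0]); print('y of line at tcp x',ty,'tcp y',t[1],'z fit vs r',np.polyfit(r[m],p[:,2],1))
E
python3 ins.py
```

```text
t 25.4 tcp [0.4726 0.2627 0.1753] yaw_y -79.4 zax [-0. -0. -1.] op 0.0479 F [ 0.2 -0.5 -1.2] g 12.0
1678 median r,a 0.09598031081447057 190.37182604377256
branch line dir 190.431871807065 tip [0.5034 0.2708 0.1767]
y of line at tcp x 0.26490064917665845 tcp y 0.26278477888962704 z fit vs r [0.13213916 0.16138617]
```

View pics/ins.png

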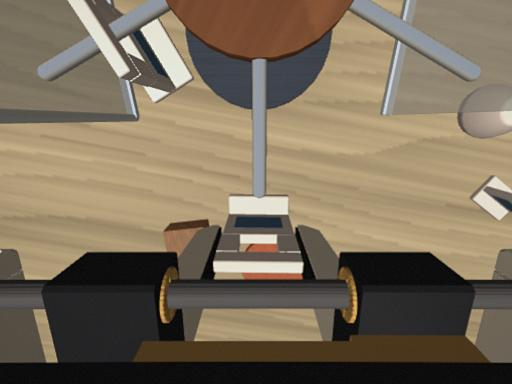

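It is aligned: the rod runs down to column 259, and the tile is centred there. I insert it to 92 mm.

>>> arm_command(
  targets=[
    {"x": 0.017, "y": 0.006, "z": 0, "rx": 0, "ry": 0, "rz": 0, "claw": 200},
    {"x": 0.034, "y": 0.01, "z": 0, "rx": 0, "ry": 0, "rz": 0, "claw": 200},
    {"x": 0.051, "y": 0.013, "z": 0, "rx": 0, "ry": 0, "rz": 0, "claw": 200},
    {"x": 0.068, "y": 0.016, "z": 0, "rx": 0, "ry": 0, "rz": 0, "claw": 200},
    {"x": 0.085, "y": 0.02, "z": 0, "rx": 0, "ry": 0, "rz": 0, "claw": 200},
    {"x": 0.102, "y": 0.023, "z": 0, "rx": 0, "ry": 0, "rz": 0, "claw": 200},
    {"x": 0.12, "y": 0.026, "z": 0, "rx": 0, "ry": 0, "rz": 0, "claw": 200},
    {"x": 0.137, "y": 0.029, "z": 0, "rx": 0, "ry": 0, "rz": 0, "claw": 200},
    {"x": 0.137, "y": 0.029, "z": -0.006, "rx": 0, "ry": 0, "rz": 0, "claw": 200},
    {"x": 0.137, "y": 0.029, "z": -0.012, "rx": 0, "ry": 0, "rz": 0, "claw": 200},
  ],
)

```text
t: 26.28
tool_pos: [0.5414, 0.2787, 0.1689]
orientation: [3.128, 0.293, -0.0]
force: [-0.0, -0.3, -0.7]
opening: 0.0481
gripper_force: 12.0
```

>>> arm_command(
  targets=[
    {"x": 0, "y": 0, "z": -0.004, "rx": 0, "ry": 0, "rz": 0, "claw": 200},
    {"x": 0, "y": 0, "z": -0.007, "rx": 0, "ry": 0, "rz": 0, "claw": 200},
    {"x": 0, "y": 0, "z": -0.009, "rx": 0, "ry": 0, "rz": 0, "claw": 200},
    {"x": 0, "y": 0, "z": -0.009, "rx": 0, "ry": 0, "rz": 0, "claw": 200},
  ],
)

```text
t: 26.62
tool_pos: [0.5405, 0.2786, 0.1646]
orientation: [3.128, 0.293, -0.001]
force: [-0.0, -0.3, -1.4]
opening: 0.0479
gripper_force: 12.0
```

```bash
python3 -c "
from h import *
st()"
```

```text
t 26.62 tcp [0.5405 0.2786 0.1646] yaw_y -79.3 zax [-0. -0. -1.] op 0.0479 F [-0.  -0.3 -1.4] g 12.0
```

>>> arm_command(
  targets=[
    {"x": 0, "y": 0, "z": -0.002, "rx": 0, "ry": 0, "rz": 0, "claw": 200},
    {"x": 0, "y": 0, "z": -0.004, "rx": 0, "ry": 0, "rz": 0, "claw": 200},
    {"x": 0, "y": 0, "z": -0.004, "rx": 0, "ry": 0, "rz": 0, "claw": 200},
  ],
)

```text
t: 26.87
tool_pos: [0.5411, 0.2788, 0.164]
orientation: [-3.128, -0.293, -0.002]
force: [-2.6, -0.6, 4.6]
opening: 0.0478
gripper_force: 12.0
```

```bash
python3 -c "
from h import *
st()"
```

```text
t 26.87 tcp [0.5411 0.2788 0.164 ] yaw_y -79.3 zax [ 0.001  0.    -1.   ] op 0.0478 F [-2.6 -0.6  4.6] g 12.0
```

>>> arm_command(
  targets=[
    {"x": 0, "y": 0, "z": 0.003, "rx": 0, "ry": 0, "rz": 0, "claw": 110},
    {"x": 0, "y": 0, "z": 0.003, "rx": 0, "ry": 0, "rz": 0, "claw": 90},
    {"x": 0, "y": 0, "z": 0.003, "rx": 0, "ry": 0, "rz": 0, "claw": 80},
    {"x": 0, "y": 0, "z": 0.003, "rx": 0, "ry": 0, "rz": 0, "claw": 80},
    {"x": 0, "y": 0, "z": 0.003, "rx": 0, "ry": 0, "rz": 0, "claw": 80},
    {"x": 0, "y": 0, "z": 0.06, "rx": 0, "ry": 0, "rz": 0, "claw": 80},
    {"x": 0, "y": 0, "z": 0.13, "rx": 0, "ry": 0, "rz": 0, "claw": 80},
    {"x": 0, "y": 0, "z": 0.21, "rx": 0, "ry": 0, "rz": 0, "claw": 80},
    {"x": 0, "y": 0, "z": 0.28, "rx": 0, "ry": 0, "rz": 0, "claw": 80},
    {"x": 0, "y": 0, "z": 0.292, "rx": 0, "ry": 0, "rz": 0, "claw": 80},
  ],
)

```text
t: 27.7
tool_pos: [0.5431, 0.2796, 0.3172]
orientation: [-3.125, -0.293, -0.017]
force: [0.2, 1.2, 1.0]
opening: 0.064
gripper_force: 0.0
```

```bash
cat > hung.py <<'E'
from h import *
st(); im,d=cam('wrist','hung.png');P=cloud('wrist')
c=np.array([.6315,.294]); v=P[...,:2]-c; r=np.hypot(v[...,0],v[...,1]); a=np.degrees(np.arctan2(v[...,1],v[...,0]))%360
m=(abs(P[...,2]-.186)<.006)&(r>.06)&(r<.14)&(abs(a-191)<25)
p=P[m]; print(len(p)); 
if len(p)>20: q=rect(p,'hung tile top'); print('r',np.hypot(q[0]/1e3-c[0],q[1]/1e3-c[1]),np.median(p[:,2]))
E
python3 hung.py
```

```text
t 27.7 tcp [0.5431 0.2796 0.3172] yaw_y -79.3 zax [ 0.01   0.004 -1.   ] op 0.064 F [0.2 1.2 1. ] g 0.0
318
hung tile top 318 [540.4 282. ] [ 7.  46.8] 10.8
r 0.0918706089086549 0.18586077439488102
```

It hangs at r = 92 mm. Now turn the tree -60° for the next branch.

>>> arm_command(
  squeeze=20,
  targets=[
    {"x": 0.04, "y": 0.008, "z": 0, "rx": 0, "ry": 0, "rz": 0.055, "claw": 80},
    {"x": 0.08, "y": 0.015, "z": 0, "rx": 0, "ry": 0, "rz": 0.11, "claw": 80},
    {"x": 0.12, "y": 0.02, "z": 0, "rx": 0, "ry": 0, "rz": 0.165, "claw": 80},
    {"x": 0.16, "y": 0.026, "z": 0, "rx": 0, "ry": 0, "rz": 0.22, "claw": 80},
    {"x": 0.179, "y": 0.03, "z": 0, "rx": 0, "ry": 0, "rz": 0.275, "claw": 80},
    {"x": 0.179, "y": 0.03, "z": 0, "rx": 0, "ry": 0, "rz": 0.33, "claw": 80},
    {"x": 0.179, "y": 0.03, "z": 0, "rx": 0, "ry": 0, "rz": 0.385, "claw": 80},
    {"x": 0.179, "y": 0.03, "z": 0, "rx": 0, "ry": 0, "rz": 0.44, "claw": 80},
    {"x": 0.179, "y": 0.03, "z": 0, "rx": 0, "ry": 0, "rz": 0.495, "claw": 80},
    {"x": 0.179, "y": 0.03, "z": 0, "rx": 0, "ry": 0, "rz": 0.5175, "claw": 80},
  ],
)

```text
t: 28.58
tool_pos: [0.63, 0.2935, 0.3065]
orientation: [-2.567, -1.81, 0.004]
force: [0.2, 0.4, 1.2]
opening: 0.0635
gripper_force: 0.0
```

>>> arm_command(
  targets=[
    {"x": 0, "y": 0, "z": -0.06, "rx": 0, "ry": 0, "rz": 0, "claw": 80},
    {"x": 0, "y": 0, "z": -0.12, "rx": 0, "ry": 0, "rz": 0, "claw": 80},
    {"x": 0, "y": 0, "z": -0.165, "rx": 0, "ry": 0, "rz": 0, "claw": 80},
    {"x": 0, "y": 0, "z": -0.175, "rx": 0, "ry": 0, "rz": 0, "claw": 120},
    {"x": 0, "y": 0, "z": -0.175, "rx": 0, "ry": 0, "rz": 0, "claw": 255},
    {"x": 0, "y": 0, "z": -0.175, "rx": 0, "ry": 0, "rz": 0, "claw": 255},
    {"x": 0, "y": 0, "z": -0.175, "rx": 0, "ry": 0, "rz": 0, "claw": 255},
    {"x": 0, "y": 0, "z": -0.175, "rx": 0, "ry": 0, "rz": 0, "claw": 255},
    {"x": 0, "y": 0, "z": -0.175, "rx": 0, "ry": 0, "rz": 0, "claw": 255},
    {"x": 0, "y": 0, "z": -0.175, "rx": 0, "ry": 0, "rz": 0, "claw": 255},
  ],
)

```text
t: 29.42
tool_pos: [0.6312, 0.2941, 0.2237]
orientation: [2.573, 1.802, 0.005]
force: [-1.7, 0.3, 6.1]
opening: 0.0317
gripper_force: 20.0
```

```bash
python3 -c "
from h import *
st()"
```

```text
t 29.42 tcp [0.6312 0.2941 0.2237] yaw_y -20.0 zax [ 0.003  0.001 -1.   ] op 0.0317 F [-1.7  0.3  6.1] g 20.0
```

Grip is good. I turn it gently, since a tile is now hanging: -60° over 13 rows.

>>> arm_command(
  targets=[
    {"x": 0, "y": 0, "z": 0, "rx": 0, "ry": 0, "rz": -0.02, "claw": 255},
    {"x": 0, "y": 0, "z": 0, "rx": 0, "ry": 0, "rz": -0.06, "claw": 255},
    {"x": 0, "y": 0, "z": 0, "rx": 0, "ry": 0, "rz": -0.1, "claw": 255},
    {"x": 0, "y": 0, "z": 0, "rx": 0, "ry": 0, "rz": -0.14, "claw": 255},
    {"x": 0, "y": 0, "z": 0, "rx": 0, "ry": 0, "rz": -0.18, "claw": 255},
    {"x": 0, "y": 0, "z": 0, "rx": 0, "ry": 0, "rz": -0.22, "claw": 255},
    {"x": 0, "y": 0, "z": 0, "rx": 0, "ry": 0, "rz": -0.26, "claw": 255},
    {"x": 0, "y": 0, "z": 0, "rx": 0, "ry": 0, "rz": -0.3, "claw": 255},
    {"x": 0, "y": 0, "z": 0, "rx": 0, "ry": 0, "rz": -0.34, "claw": 255},
    {"x": 0, "y": 0, "z": 0, "rx": 0, "ry": 0, "rz": -0.38, "claw": 255},
  ],
)

```text
t: 30.25
tool_pos: [0.6326, 0.2928, 0.2237]
orientation: [3.059, 0.711, 0.009]
force: [5.3, -4.3, 3.2]
opening: 0.0318
gripper_force: 20.0
```

>>> arm_command(
  targets=[
    {"x": 0, "y": 0, "z": 0, "rx": 0, "ry": 0, "rz": -0.04, "claw": 255},
    {"x": 0, "y": 0, "z": 0, "rx": 0, "ry": 0, "rz": -0.08, "claw": 255},
    {"x": 0, "y": 0, "z": 0, "rx": 0, "ry": 0, "rz": -0.12, "claw": 255},
    {"x": 0, "y": 0, "z": 0, "rx": 0, "ry": 0, "rz": -0.1436, "claw": 255},
    {"x": 0, "y": 0, "z": 0, "rx": 0, "ry": 0, "rz": -0.1436, "claw": 255},
    {"x": 0, "y": 0, "z": 0, "rx": 0, "ry": 0, "rz": -0.1436, "claw": 255},
  ],
)

```text
t: 30.75
tool_pos: [0.6329, 0.2921, 0.2237]
orientation: [3.129, 0.27, 0.009]
force: [6.7, -6.4, 4.4]
opening: 0.0316
gripper_force: 20.0
```

>>> arm_command(
  targets=[
    {"x": 0, "y": 0, "z": 0, "rx": 0, "ry": 0, "rz": 0, "claw": 60},
    {"x": 0, "y": 0, "z": 0, "rx": 0, "ry": 0, "rz": 0, "claw": 60},
    {"x": 0, "y": 0, "z": 0, "rx": 0, "ry": 0, "rz": 0, "claw": 60},
    {"x": 0, "y": 0, "z": 0, "rx": 0, "ry": 0, "rz": 0, "claw": 60},
    {"x": 0, "y": 0, "z": 0.07, "rx": 0, "ry": 0, "rz": 0, "claw": 60},
    {"x": 0, "y": 0, "z": 0.14, "rx": 0, "ry": 0, "rz": 0, "claw": 60},
    {"x": 0, "y": 0, "z": 0.17, "rx": 0, "ry": 0, "rz": 0, "claw": 60},
    {"x": 0, "y": 0, "z": 0.17, "rx": 0, "ry": 0, "rz": 0, "claw": 60},
  ],
)

```text
t: 31.42
tool_pos: [0.632, 0.2946, 0.3128]
orientation: [-3.127, -0.274, -0.013]
force: [0.6, 0.3, 0.2]
opening: 0.0708
gripper_force: 0.0
```

```bash
python3 -c "
from h import *
st()"
```

```text
t 31.42 tcp [0.632  0.2946 0.3128] yaw_y -80.0 zax [ 0.008  0.003 -1.   ] op 0.0708 F [0.6 0.3 0.2] g 0.0
```

>>> arm_command(
  targets=[
    {"x": -0.025, "y": -0.064, "z": 0, "rx": 0, "ry": 0, "rz": -0.03, "claw": 60},
    {"x": -0.05, "y": -0.128, "z": 0, "rx": 0, "ry": 0, "rz": -0.06, "claw": 60},
    {"x": -0.075, "y": -0.192, "z": 0, "rx": 0, "ry": 0, "rz": -0.09, "claw": 60},
    {"x": -0.1, "y": -0.256, "z": 0, "rx": 0, "ry": 0, "rz": -0.13, "claw": 60},
    {"x": -0.125, "y": -0.32, "z": 0, "rx": 0, "ry": 0, "rz": -0.17, "claw": 60},
    {"x": -0.15, "y": -0.384, "z": 0, "rx": 0, "ry": 0, "rz": -0.21, "claw": 60},
    {"x": -0.175, "y": -0.448, "z": 0, "rx": 0, "ry": 0, "rz": -0.25, "claw": 60},
    {"x": -0.2, "y": -0.512, "z": 0, "rx": 0, "ry": 0, "rz": -0.28, "claw": 60},
    {"x": -0.225, "y": -0.576, "z": 0, "rx": 0, "ry": 0, "rz": -0.3046, "claw": 60},
    {"x": -0.249, "y": -0.637, "z": 0, "rx": 0, "ry": 0, "rz": -0.3046, "claw": 60},
  ],
)

```text
t: 32.25
tool_pos: [0.5046, -0.026, 0.3051]
orientation: [3.067, -0.682, -0.002]
force: [0.3, 0.0, 0.4]
opening: 0.0714
gripper_force: 0.0
```

>>> arm_command(
  targets=[
    {"x": 0, "y": 0, "z": -0.02, "rx": 0, "ry": 0, "rz": 0, "claw": 60},
    {"x": 0, "y": 0, "z": -0.1, "rx": 0, "ry": 0, "rz": 0, "claw": 60},
    {"x": 0, "y": 0, "z": -0.16, "rx": 0, "ry": 0, "rz": 0, "claw": 60},
    {"x": 0, "y": 0, "z": -0.2, "rx": 0, "ry": 0, "rz": 0, "claw": 60},
    {"x": 0, "y": 0, "z": -0.2, "rx": 0, "ry": 0, "rz": 0, "claw": 60},
    {"x": 0, "y": 0, "z": -0.2, "rx": 0, "ry": 0, "rz": 0, "claw": 60},
  ],
)

```text
t: 32.75
tool_pos: [0.5047, -0.0243, 0.2046]
orientation: [3.068, -0.677, -0.006]
force: [0.3, -0.3, -0.6]
opening: 0.071
gripper_force: 0.0
```

```bash
python3 tiles.py; python3 tree.py
```

```text
t 32.75 tcp [ 0.5047 -0.0243  0.2046] yaw_y -114.9 zax [-0.004  0.001 -1.   ] op 0.071 F [ 0.3 -0.3 -0.6] g 0.0
tile 183 [588.5 136.9] [23.2  2.3] 3.2
tile 362 [507.8 -23.7] [46.7  7.4] 64.8
tile 367 [ 451.7 -122.7] [48.9  7.3] 62.4
[(0, 5), (5, 22), (10, 23), (15, 6), (20, 5), (50, 1), (55, 7), (60, 7), (65, 18), (70, 25), (75, 6), (80, 9), (85, 4), (110, 1), (115, 3), (120, 5), (125, 7), (130, 36), (135, 2), (140, 7), (145, 2), (185, 11), (190, 32), (245, 25), (250, 17), (290, 2), (295, 4), (300, 4), (305, 23), (310, 16), (315, 1), (320, 1), (350, 2), (355, 9)]
```

>>> arm_command(
  squeeze=12,
  targets=[
    {"x": 0.005, "y": 0.001, "z": -0.06, "rx": 0, "ry": 0, "rz": 0, "claw": 60},
    {"x": 0.005, "y": 0.001, "z": -0.12, "rx": 0, "ry": 0, "rz": 0, "claw": 60},
    {"x": 0.005, "y": 0.001, "z": -0.18, "rx": 0, "ry": 0, "rz": 0, "claw": 60},
    {"x": 0.005, "y": 0.001, "z": -0.24, "rx": 0, "ry": 0, "rz": 0, "claw": 60},
    {"x": 0.005, "y": 0.001, "z": -0.28, "rx": 0, "ry": 0, "rz": 0, "claw": 60},
    {"x": 0.005, "y": 0.001, "z": -0.284, "rx": 0, "ry": 0, "rz": 0, "claw": 60},
    {"x": 0.005, "y": 0.001, "z": -0.284, "rx": 0, "ry": 0, "rz": 0, "claw": 60},
    {"x": 0.005, "y": 0.001, "z": -0.284, "rx": 0, "ry": 0, "rz": 0, "claw": 200},
    {"x": 0.005, "y": 0.001, "z": -0.284, "rx": 0, "ry": 0, "rz": 0, "claw": 200},
    {"x": 0.005, "y": 0.001, "z": -0.284, "rx": 0, "ry": 0, "rz": 0, "claw": 200},
  ],
)

```text
t: 33.68
tool_pos: [0.5103, -0.0246, 0.0667]
orientation: [-3.067, 0.677, -0.006]
force: [0.1, 0.0, -0.8]
opening: 0.0558
gripper_force: 0.0
```

>>> arm_command(
  targets=[
    {"x": 0, "y": 0, "z": 0, "rx": 0, "ry": 0, "rz": 0, "claw": 200},
    {"x": 0, "y": 0, "z": 0, "rx": 0, "ry": 0, "rz": 0, "claw": 200},
    {"x": 0, "y": 0, "z": 0, "rx": 0, "ry": 0, "rz": 0, "claw": 200},
    {"x": 0, "y": 0, "z": 0, "rx": 0, "ry": 0, "rz": 0, "claw": 200},
    {"x": 0, "y": 0, "z": 0, "rx": 0, "ry": 0, "rz": 0, "claw": 200},
  ],
)

```text
t: 34.1
tool_pos: [0.5094, -0.0249, 0.0655]
orientation: [3.067, -0.677, 0.004]
force: [-0.9, -2.5, 6.0]
opening: 0.0481
gripper_force: 12.0
```

```bash
python3 -c "
from h import *
st()"
```

```text
t 34.1 tcp [ 0.5094 -0.0249  0.0655] yaw_y -114.9 zax [ 0.002 -0.001 -1.   ] op 0.0481 F [-0.9 -2.5  6. ] g 12.0
```

>>> arm_command(
  targets=[
    {"x": 0, "y": 0, "z": 0.06, "rx": 0, "ry": 0, "rz": 0, "claw": 200},
    {"x": 0, "y": 0, "z": 0.13, "rx": 0, "ry": 0, "rz": 0, "claw": 200},
    {"x": -0.02, "y": 0.03, "z": 0.2, "rx": 0, "ry": 0, "rz": 0.03, "claw": 200},
    {"x": -0.04, "y": 0.1, "z": 0.227, "rx": 0, "ry": 0, "rz": 0.08, "claw": 200},
    {"x": -0.06, "y": 0.17, "z": 0.227, "rx": 0, "ry": 0, "rz": 0.13, "claw": 200},
    {"x": -0.08, "y": 0.24, "z": 0.227, "rx": 0, "ry": 0, "rz": 0.18, "claw": 200},
    {"x": -0.08, "y": 0.31, "z": 0.227, "rx": 0, "ry": 0, "rz": 0.23, "claw": 200},
    {"x": -0.08, "y": 0.38, "z": 0.227, "rx": 0, "ry": 0, "rz": 0.28, "claw": 200},
    {"x": -0.08, "y": 0.45, "z": 0.227, "rx": 0, "ry": 0, "rz": 0.309, "claw": 200},
    {"x": -0.08, "y": 0.52, "z": 0.227, "rx": 0, "ry": 0, "rz": 0.309, "claw": 200},
  ],
)

```text
t: 34.93
tool_pos: [0.4678, 0.2374, 0.1777]
orientation: [-3.128, -0.294, 0.0]
force: [-0.2, -0.4, -1.0]
opening: 0.0479
gripper_force: 12.0
```

>>> arm_command(
  targets=[
    {"x": 0, "y": 0.04, "z": 0, "rx": 0, "ry": 0, "rz": 0, "claw": 200},
    {"x": 0, "y": 0.058, "z": 0, "rx": 0, "ry": 0, "rz": 0, "claw": 200},
    {"x": 0, "y": 0.058, "z": 0, "rx": 0, "ry": 0, "rz": 0, "claw": 200},
    {"x": 0, "y": 0.058, "z": 0, "rx": 0, "ry": 0, "rz": 0, "claw": 200},
    {"x": 0, "y": 0.058, "z": 0, "rx": 0, "ry": 0, "rz": 0, "claw": 200},
    {"x": 0, "y": 0.058, "z": 0, "rx": 0, "ry": 0, "rz": 0, "claw": 200},
  ],
)

```text
t: 35.43
tool_pos: [0.4686, 0.2633, 0.1777]
orientation: [3.128, 0.285, -0.0]
force: [0.4, -0.1, -0.7]
opening: 0.048
gripper_force: 12.0
```

```bash
python3 ins.py
```

```text
t 35.43 tcp [0.4686 0.2633 0.1777] yaw_y -79.6 zax [-0. -0. -1.] op 0.048 F [ 0.4 -0.1 -0.7] g 12.0
1697 median r,a 0.09575803018262584 190.11697684891968
branch line dir 190.07008056394676 tip [0.503  0.2713 0.1763]
y of line at tcp x 0.26507884407679966 tcp y 0.263354716897415 z fit vs r [0.13414062 0.16113251]
```

>>> arm_command(
  targets=[
    {"x": 0.018, "y": 0.006, "z": 0, "rx": 0, "ry": 0, "rz": 0, "claw": 200},
    {"x": 0.036, "y": 0.01, "z": 0, "rx": 0, "ry": 0, "rz": 0, "claw": 200},
    {"x": 0.054, "y": 0.013, "z": 0, "rx": 0, "ry": 0, "rz": 0, "claw": 200},
    {"x": 0.072, "y": 0.016, "z": 0, "rx": 0, "ry": 0, "rz": 0, "claw": 200},
    {"x": 0.09, "y": 0.02, "z": 0, "rx": 0, "ry": 0, "rz": 0, "claw": 200},
    {"x": 0.108, "y": 0.023, "z": 0, "rx": 0, "ry": 0, "rz": 0, "claw": 200},
    {"x": 0.126, "y": 0.026, "z": 0, "rx": 0, "ry": 0, "rz": 0, "claw": 200},
    {"x": 0.145, "y": 0.029, "z": 0, "rx": 0, "ry": 0, "rz": 0, "claw": 200},
    {"x": 0.145, "y": 0.029, "z": -0.006, "rx": 0, "ry": 0, "rz": 0, "claw": 200},
    {"x": 0.145, "y": 0.029, "z": -0.012, "rx": 0, "ry": 0, "rz": 0, "claw": 200},
  ],
)

```text
t: 36.32
tool_pos: [0.5415, 0.279, 0.1714]
orientation: [3.128, 0.287, -0.0]
force: [-0.9, 0.3, -0.9]
opening: 0.0481
gripper_force: 12.0
```

>>> arm_command(
  targets=[
    {"x": 0, "y": 0, "z": -0.004, "rx": 0, "ry": 0, "rz": 0, "claw": 200},
    {"x": 0, "y": 0, "z": -0.007, "rx": 0, "ry": 0, "rz": 0, "claw": 200},
    {"x": 0, "y": 0, "z": -0.01, "rx": 0, "ry": 0, "rz": 0, "claw": 200},
    {"x": 0, "y": 0, "z": -0.01, "rx": 0, "ry": 0, "rz": 0, "claw": 200},
  ],
)

```text
t: 36.65
tool_pos: [0.5407, 0.2792, 0.1674]
orientation: [-3.128, -0.288, -0.001]
force: [-0.9, -0.3, 3.5]
opening: 0.048
gripper_force: 12.0
```

```bash
python3 -c "
from h import *
st()"
```

```text
t 36.65 tcp [0.5407 0.2792 0.1674] yaw_y -79.5 zax [ 0.  0. -1.] op 0.048 F [-0.9 -0.3  3.5] g 12.0
```

Contact, so I release and rise.

>>> arm_command(
  targets=[
    {"x": 0, "y": 0, "z": 0.002, "rx": 0, "ry": 0, "rz": 0, "claw": 110},
    {"x": 0, "y": 0, "z": 0.002, "rx": 0, "ry": 0, "rz": 0, "claw": 90},
    {"x": 0, "y": 0, "z": 0.002, "rx": 0, "ry": 0, "rz": 0, "claw": 80},
    {"x": 0, "y": 0, "z": 0.002, "rx": 0, "ry": 0, "rz": 0, "claw": 80},
    {"x": 0, "y": 0, "z": 0.002, "rx": 0, "ry": 0, "rz": 0, "claw": 80},
    {"x": 0, "y": 0, "z": 0.06, "rx": 0, "ry": 0, "rz": 0, "claw": 80},
    {"x": 0, "y": 0, "z": 0.13, "rx": 0, "ry": 0, "rz": 0, "claw": 80},
    {"x": 0, "y": 0, "z": 0.21, "rx": 0, "ry": 0, "rz": 0, "claw": 80},
    {"x": 0, "y": 0, "z": 0.28, "rx": 0, "ry": 0, "rz": 0, "claw": 80},
    {"x": 0, "y": 0, "z": 0.285, "rx": 0, "ry": 0, "rz": 0, "claw": 80},
  ],
)

```text
t: 37.48
tool_pos: [0.5434, 0.2802, 0.3186]
orientation: [-3.125, -0.287, -0.019]
force: [1.3, 1.2, 1.2]
opening: 0.064
gripper_force: 0.0
```

```bash
python3 hung.py
```

```text
t 37.48 tcp [0.5434 0.2802 0.3186] yaw_y -79.5 zax [ 0.011  0.005 -1.   ] op 0.064 F [1.3 1.2 1.2] g 0.0
308
hung tile top 308 [539.7 282.5] [ 7.3 47. ] 11.1
r 0.09250066998156947 0.18575699160442316
```

>>> arm_command(
  squeeze=20,
  targets=[
    {"x": 0.04, "y": 0.008, "z": 0, "rx": 0, "ry": 0, "rz": 0.055, "claw": 80},
    {"x": 0.08, "y": 0.015, "z": 0, "rx": 0, "ry": 0, "rz": 0.11, "claw": 80},
    {"x": 0.12, "y": 0.02, "z": 0, "rx": 0, "ry": 0, "rz": 0.165, "claw": 80},
    {"x": 0.16, "y": 0.026, "z": 0, "rx": 0, "ry": 0, "rz": 0.22, "claw": 80},
    {"x": 0.18, "y": 0.03, "z": 0, "rx": 0, "ry": 0, "rz": 0.275, "claw": 80},
    {"x": 0.18, "y": 0.03, "z": 0, "rx": 0, "ry": 0, "rz": 0.33, "claw": 80},
    {"x": 0.18, "y": 0.03, "z": 0, "rx": 0, "ry": 0, "rz": 0.385, "claw": 80},
    {"x": 0.18, "y": 0.03, "z": 0, "rx": 0, "ry": 0, "rz": 0.44, "claw": 80},
    {"x": 0.18, "y": 0.03, "z": 0, "rx": 0, "ry": 0, "rz": 0.495, "claw": 80},
    {"x": 0.18, "y": 0.03, "z": 0, "rx": 0, "ry": 0, "rz": 0.5175, "claw": 80},
  ],
)

```text
t: 38.37
tool_pos: [0.6305, 0.294, 0.307]
orientation: [-2.57, -1.806, 0.004]
force: [0.9, -0.6, -0.5]
opening: 0.0635
gripper_force: 0.0
```

```bash
python3 -c "
from h import *
st()"
```

```text
t 38.37 tcp [0.6305 0.294  0.307 ] yaw_y -19.8 zax [-0.003 -0.001 -1.   ] op 0.0635 F [ 0.9 -0.6 -0.5] g 0.0
```

>>> arm_command(
  targets=[
    {"x": 0, "y": 0, "z": -0.06, "rx": 0, "ry": 0, "rz": 0, "claw": 80},
    {"x": 0, "y": 0, "z": -0.12, "rx": 0, "ry": 0, "rz": 0, "claw": 80},
    {"x": 0, "y": 0, "z": -0.16, "rx": 0, "ry": 0, "rz": 0, "claw": 80},
    {"x": 0, "y": 0, "z": -0.17, "rx": 0, "ry": 0, "rz": 0, "claw": 120},
    {"x": 0, "y": 0, "z": -0.17, "rx": 0, "ry": 0, "rz": 0, "claw": 255},
    {"x": 0, "y": 0, "z": -0.17, "rx": 0, "ry": 0, "rz": 0, "claw": 255},
    {"x": 0, "y": 0, "z": -0.17, "rx": 0, "ry": 0, "rz": 0, "claw": 255},
    {"x": 0, "y": 0, "z": -0.17, "rx": 0, "ry": 0, "rz": 0, "claw": 255},
    {"x": 0, "y": 0, "z": -0.17, "rx": 0, "ry": 0, "rz": 0, "claw": 255},
    {"x": 0, "y": 0, "z": -0.17, "rx": 0, "ry": 0, "rz": 0, "claw": 255},
  ],
)

```text
t: 39.2
tool_pos: [0.6314, 0.2947, 0.2266]
orientation: [2.576, 1.798, 0.004]
force: [-2.0, 0.7, 6.8]
opening: 0.0316
gripper_force: 20.0
```

>>> arm_command(
  targets=[
    {"x": 0, "y": 0, "z": 0, "rx": 0, "ry": 0, "rz": -0.02, "claw": 255},
    {"x": 0, "y": 0, "z": 0, "rx": 0, "ry": 0, "rz": -0.06, "claw": 255},
    {"x": 0, "y": 0, "z": 0, "rx": 0, "ry": 0, "rz": -0.1, "claw": 255},
    {"x": 0, "y": 0, "z": 0, "rx": 0, "ry": 0, "rz": -0.14, "claw": 255},
    {"x": 0, "y": 0, "z": 0, "rx": 0, "ry": 0, "rz": -0.18, "claw": 255},
    {"x": 0, "y": 0, "z": 0, "rx": 0, "ry": 0, "rz": -0.22, "claw": 255},
    {"x": 0, "y": 0, "z": 0, "rx": 0, "ry": 0, "rz": -0.26, "claw": 255},
    {"x": 0, "y": 0, "z": 0, "rx": 0, "ry": 0, "rz": -0.3, "claw": 255},
    {"x": 0, "y": 0, "z": 0, "rx": 0, "ry": 0, "rz": -0.34, "claw": 255},
    {"x": 0, "y": 0, "z": 0, "rx": 0, "ry": 0, "rz": -0.38, "claw": 255},
  ],
)

```text
t: 40.03
tool_pos: [0.6332, 0.2931, 0.2266]
orientation: [3.06, 0.706, 0.008]
force: [5.9, -5.0, 3.4]
opening: 0.0317
gripper_force: 20.0
```

>>> arm_command(
  targets=[
    {"x": 0, "y": 0, "z": 0, "rx": 0, "ry": 0, "rz": -0.04, "claw": 255},
    {"x": 0, "y": 0, "z": 0, "rx": 0, "ry": 0, "rz": -0.08, "claw": 255},
    {"x": 0, "y": 0, "z": 0, "rx": 0, "ry": 0, "rz": -0.12, "claw": 255},
    {"x": 0, "y": 0, "z": 0, "rx": 0, "ry": 0, "rz": -0.138, "claw": 255},
    {"x": 0, "y": 0, "z": 0, "rx": 0, "ry": 0, "rz": -0.138, "claw": 255},
    {"x": 0, "y": 0, "z": 0, "rx": 0, "ry": 0, "rz": -0.138, "claw": 255},
  ],
)

```text
t: 40.53
tool_pos: [0.6335, 0.2922, 0.2266]
orientation: [3.127, 0.282, 0.009]
force: [4.9, -7.7, 3.0]
opening: 0.0317
gripper_force: 20.0
```

>>> arm_command(
  targets=[
    {"x": 0, "y": 0, "z": 0, "rx": 0, "ry": 0, "rz": 0, "claw": 60},
    {"x": 0, "y": 0, "z": 0, "rx": 0, "ry": 0, "rz": 0, "claw": 60},
    {"x": 0, "y": 0, "z": 0, "rx": 0, "ry": 0, "rz": 0, "claw": 60},
    {"x": 0, "y": 0, "z": 0, "rx": 0, "ry": 0, "rz": 0, "claw": 60},
    {"x": 0, "y": 0, "z": 0.07, "rx": 0, "ry": 0, "rz": 0, "claw": 60},
    {"x": 0, "y": 0, "z": 0.14, "rx": 0, "ry": 0, "rz": 0, "claw": 60},
    {"x": 0, "y": 0, "z": 0.17, "rx": 0, "ry": 0, "rz": 0, "claw": 60},
    {"x": 0, "y": 0, "z": 0.17, "rx": 0, "ry": 0, "rz": 0, "claw": 60},
  ],
)

```text
t: 41.2
tool_pos: [0.6325, 0.2952, 0.3158]
orientation: [-3.126, -0.287, -0.014]
force: [-0.4, 0.5, 1.3]
opening: 0.0709
gripper_force: 0.0
```

```bash
python3 -c "
from h import *
st()"
```

```text
t 41.2 tcp [0.6325 0.2952 0.3158] yaw_y -79.5 zax [ 0.008  0.003 -1.   ] op 0.0709 F [-0.4  0.5  1.3] g 0.0
```

>>> arm_command(
  targets=[
    {"x": -0.033, "y": -0.075, "z": 0, "rx": 0, "ry": 0, "rz": -0.03, "claw": 60},
    {"x": -0.066, "y": -0.15, "z": 0, "rx": 0, "ry": 0, "rz": -0.06, "claw": 60},
    {"x": -0.099, "y": -0.225, "z": 0, "rx": 0, "ry": 0, "rz": -0.1, "claw": 60},
    {"x": -0.132, "y": -0.3, "z": 0, "rx": 0, "ry": 0, "rz": -0.14, "claw": 60},
    {"x": -0.165, "y": -0.375, "z": 0, "rx": 0, "ry": 0, "rz": -0.18, "claw": 60},
    {"x": -0.198, "y": -0.45, "z": 0, "rx": 0, "ry": 0, "rz": -0.22, "claw": 60},
    {"x": -0.231, "y": -0.525, "z": 0, "rx": 0, "ry": 0, "rz": -0.26, "claw": 60},
    {"x": -0.264, "y": -0.6, "z": 0, "rx": 0, "ry": 0, "rz": -0.3, "claw": 60},
    {"x": -0.297, "y": -0.675, "z": 0, "rx": 0, "ry": 0, "rz": -0.333, "claw": 60},
    {"x": -0.33, "y": -0.75, "z": 0, "rx": 0, "ry": 0, "rz": -0.333, "claw": 60},
  ],
)

```text
t: 42.03
tool_pos: [0.4644, -0.082, 0.3082]
orientation: [-3.049, 0.758, 0.002]
force: [0.6, -0.2, -0.2]
opening: 0.0709
gripper_force: 0.0
```

>>> arm_command(
  targets=[
    {"x": -0.02, "y": -0.06, "z": 0, "rx": 0, "ry": 0, "rz": 0, "claw": 60},
    {"x": -0.032, "y": -0.086, "z": -0.06, "rx": 0, "ry": 0, "rz": 0, "claw": 60},
    {"x": -0.032, "y": -0.086, "z": -0.13, "rx": 0, "ry": 0, "rz": 0, "claw": 60},
    {"x": -0.032, "y": -0.086, "z": -0.2, "rx": 0, "ry": 0, "rz": 0, "claw": 60},
    {"x": -0.032, "y": -0.086, "z": -0.22, "rx": 0, "ry": 0, "rz": 0, "claw": 60},
    {"x": -0.032, "y": -0.086, "z": -0.22, "rx": 0, "ry": 0, "rz": 0, "claw": 60},
    {"x": -0.032, "y": -0.086, "z": -0.22, "rx": 0, "ry": 0, "rz": 0, "claw": 60},
  ],
)

```text
t: 42.62
tool_pos: [0.4498, -0.1235, 0.1996]
orientation: [-3.05, 0.751, 0.001]
force: [0.7, -0.2, 1.5]
opening: 0.071
gripper_force: 0.0
```

```bash
python3 tiles.py; python3 tree.py
```

```text
t 42.62 tcp [ 0.4498 -0.1235  0.1996] yaw_y -117.7 zax [-0.001  0.    -1.   ] op 0.071 F [ 0.7 -0.2  1.5] g 0.0
tile 359 [ 451.5 -122.9] [46.9  7.5] 62.1
[(0, 4), (5, 17), (10, 26), (15, 4), (20, 4), (50, 1), (55, 6), (60, 6), (65, 14), (70, 26), (75, 6), (80, 4), (110, 2), (115, 4), (120, 3), (125, 4), (130, 34), (135, 3), (140, 10), (145, 2), (185, 10), (190, 36), (230, 1), (235, 8), (240, 4), (245, 21), (250, 20), (255, 6), (260, 5), (265, 1), (290, 4), (295, 3), (300, 2), (305, 23), (310, 19), (315, 2), (350, 1), (355, 9)]
```

>>> arm_command(
  squeeze=12,
  targets=[
    {"x": 0.003, "y": 0.001, "z": -0.06, "rx": 0, "ry": 0, "rz": 0, "claw": 60},
    {"x": 0.003, "y": 0.001, "z": -0.12, "rx": 0, "ry": 0, "rz": 0, "claw": 60},
    {"x": 0.003, "y": 0.001, "z": -0.18, "rx": 0, "ry": 0, "rz": 0, "claw": 60},
    {"x": 0.003, "y": 0.001, "z": -0.24, "rx": 0, "ry": 0, "rz": 0, "claw": 60},
    {"x": 0.003, "y": 0.001, "z": -0.272, "rx": 0, "ry": 0, "rz": 0, "claw": 60},
    {"x": 0.003, "y": 0.001, "z": -0.274, "rx": 0, "ry": 0, "rz": 0, "claw": 60},
    {"x": 0.003, "y": 0.001, "z": -0.274, "rx": 0, "ry": 0, "rz": 0, "claw": 60},
    {"x": 0.003, "y": 0.001, "z": -0.274, "rx": 0, "ry": 0, "rz": 0, "claw": 200},
    {"x": 0.003, "y": 0.001, "z": -0.274, "rx": 0, "ry": 0, "rz": 0, "claw": 200},
    {"x": 0.003, "y": 0.001, "z": -0.274, "rx": 0, "ry": 0, "rz": 0, "claw": 200},
  ],
)

```text
t: 43.55
tool_pos: [0.453, -0.1239, 0.0644]
orientation: [3.05, -0.752, 0.006]
force: [0.1, -0.1, -0.4]
opening: 0.0555
gripper_force: 0.0
```

>>> arm_command(
  targets=[
    {"x": 0, "y": 0, "z": 0, "rx": 0, "ry": 0, "rz": 0, "claw": 200},
    {"x": 0, "y": 0, "z": 0, "rx": 0, "ry": 0, "rz": 0, "claw": 200},
    {"x": 0, "y": 0, "z": 0, "rx": 0, "ry": 0, "rz": 0, "claw": 200},
    {"x": 0, "y": 0, "z": 0, "rx": 0, "ry": 0, "rz": 0, "claw": 200},
    {"x": 0, "y": 0, "z": 0, "rx": 0, "ry": 0, "rz": 0, "claw": 200},
  ],
)

```text
t: 43.97
tool_pos: [0.4524, -0.1239, 0.0635]
orientation: [3.05, -0.752, 0.003]
force: [-0.1, -1.6, 6.6]
opening: 0.0476
gripper_force: 12.0
```

```bash
python3 -c "
from h import *
st()"
```

```text
t 43.97 tcp [ 0.4524 -0.1239  0.0635] yaw_y -117.7 zax [ 0.002 -0.001 -1.   ] op 0.0476 F [-0.1 -1.6  6.6] g 12.0
```

>>> arm_command(
  targets=[
    {"x": 0, "y": 0, "z": 0.06, "rx": 0, "ry": 0, "rz": 0, "claw": 200},
    {"x": 0, "y": 0, "z": 0.13, "rx": 0, "ry": 0, "rz": 0, "claw": 200},
    {"x": 0, "y": 0.03, "z": 0.2, "rx": 0, "ry": 0, "rz": 0.03, "claw": 200},
    {"x": 0, "y": 0.1, "z": 0.227, "rx": 0, "ry": 0, "rz": 0.08, "claw": 200},
    {"x": 0.005, "y": 0.175, "z": 0.227, "rx": 0, "ry": 0, "rz": 0.13, "claw": 200},
    {"x": 0.01, "y": 0.25, "z": 0.227, "rx": 0, "ry": 0, "rz": 0.18, "claw": 200},
    {"x": 0.015, "y": 0.325, "z": 0.227, "rx": 0, "ry": 0, "rz": 0.23, "claw": 200},
    {"x": 0.02, "y": 0.4, "z": 0.227, "rx": 0, "ry": 0, "rz": 0.28, "claw": 200},
    {"x": 0.025, "y": 0.475, "z": 0.227, "rx": 0, "ry": 0, "rz": 0.335, "claw": 200},
    {"x": 0.03, "y": 0.55, "z": 0.227, "rx": 0, "ry": 0, "rz": 0.335, "claw": 200},
  ],
)

```text
t: 44.8
tool_pos: [0.466, 0.1535, 0.1759]
orientation: [-3.127, -0.304, -0.0]
force: [0.6, 0.3, -0.6]
opening: 0.0481
gripper_force: 12.0
```

>>> arm_command(
  targets=[
    {"x": 0, "y": 0.07, "z": 0, "rx": 0, "ry": 0, "rz": 0, "claw": 200},
    {"x": 0.004, "y": 0.14, "z": 0, "rx": 0, "ry": 0, "rz": 0, "claw": 200},
    {"x": 0.004, "y": 0.2, "z": 0, "rx": 0, "ry": 0, "rz": 0, "claw": 200},
    {"x": 0.004, "y": 0.227, "z": 0, "rx": 0, "ry": 0, "rz": 0, "claw": 200},
    {"x": 0.004, "y": 0.227, "z": 0, "rx": 0, "ry": 0, "rz": 0, "claw": 200},
    {"x": 0.004, "y": 0.227, "z": 0, "rx": 0, "ry": 0, "rz": 0, "claw": 200},
    {"x": 0.004, "y": 0.227, "z": 0, "rx": 0, "ry": 0, "rz": 0, "claw": 200},
  ],
)

```text
t: 45.38
tool_pos: [0.4683, 0.264, 0.1755]
orientation: [3.127, 0.292, -0.001]
force: [-0.4, -0.3, -1.1]
opening: 0.0478
gripper_force: 12.0
```

```bash
python3 ins.py
```

```text
t 45.38 tcp [0.4683 0.264  0.1755] yaw_y -79.3 zax [-0.001 -0.001 -1.   ] op 0.0478 F [-0.4 -0.3 -1.1] g 12.0
1710 median r,a 0.0957821231751311 190.4188013050425
branch line dir 190.45982782109544 tip [0.5032 0.2723 0.1761]
y of line at tcp x 0.264027733288292 tcp y 0.26378949330651147 z fit vs r [0.132669   0.16131002]
```

>>> arm_command(
  targets=[
    {"x": 0.018, "y": 0.003, "z": 0, "rx": 0, "ry": 0, "rz": 0, "claw": 200},
    {"x": 0.036, "y": 0.007, "z": 0, "rx": 0, "ry": 0, "rz": 0, "claw": 200},
    {"x": 0.054, "y": 0.01, "z": 0, "rx": 0, "ry": 0, "rz": 0, "claw": 200},
    {"x": 0.072, "y": 0.014, "z": 0, "rx": 0, "ry": 0, "rz": 0, "claw": 200},
    {"x": 0.09, "y": 0.017, "z": 0, "rx": 0, "ry": 0, "rz": 0, "claw": 200},
    {"x": 0.108, "y": 0.02, "z": 0, "rx": 0, "ry": 0, "rz": 0, "claw": 200},
    {"x": 0.126, "y": 0.024, "z": 0, "rx": 0, "ry": 0, "rz": 0, "claw": 200},
    {"x": 0.145, "y": 0.027, "z": 0, "rx": 0, "ry": 0, "rz": 0, "claw": 200},
    {"x": 0.145, "y": 0.027, "z": -0.006, "rx": 0, "ry": 0, "rz": 0, "claw": 200},
    {"x": 0.145, "y": 0.027, "z": -0.012, "rx": 0, "ry": 0, "rz": 0, "claw": 200},
  ],
)

```text
t: 46.27
tool_pos: [0.5415, 0.2787, 0.1694]
orientation: [-3.128, -0.292, 0.0]
force: [-0.4, -0.2, -0.2]
opening: 0.0481
gripper_force: 12.0
```

>>> arm_command(
  targets=[
    {"x": 0, "y": 0, "z": -0.004, "rx": 0, "ry": 0, "rz": 0, "claw": 200},
    {"x": 0, "y": 0, "z": -0.007, "rx": 0, "ry": 0, "rz": 0, "claw": 200},
    {"x": 0, "y": 0, "z": -0.01, "rx": 0, "ry": 0, "rz": 0, "claw": 200},
    {"x": 0, "y": 0, "z": -0.01, "rx": 0, "ry": 0, "rz": 0, "claw": 200},
  ],
)

```text
t: 46.6
tool_pos: [0.5407, 0.2787, 0.1657]
orientation: [-3.128, -0.293, -0.001]
force: [-2.8, -1.6, 4.2]
opening: 0.0477
gripper_force: 12.0
```

```bash
python3 -c "
from h import *
st()"
```

```text
t 46.6 tcp [0.5407 0.2787 0.1657] yaw_y -79.3 zax [ 0.  0. -1.] op 0.0477 F [-2.8 -1.6  4.2] g 12.0
```

Contact. I release, rise, back away and check everything.

>>> arm_command(
  targets=[
    {"x": 0, "y": 0, "z": 0.002, "rx": 0, "ry": 0, "rz": 0, "claw": 110},
    {"x": 0, "y": 0, "z": 0.002, "rx": 0, "ry": 0, "rz": 0, "claw": 90},
    {"x": 0, "y": 0, "z": 0.002, "rx": 0, "ry": 0, "rz": 0, "claw": 80},
    {"x": 0, "y": 0, "z": 0.002, "rx": 0, "ry": 0, "rz": 0, "claw": 80},
    {"x": 0, "y": 0, "z": 0.002, "rx": 0, "ry": 0, "rz": 0, "claw": 80},
    {"x": 0, "y": 0, "z": 0.06, "rx": 0, "ry": 0, "rz": 0, "claw": 80},
    {"x": 0, "y": 0, "z": 0.13, "rx": 0, "ry": 0, "rz": 0, "claw": 80},
    {"x": 0, "y": 0, "z": 0.21, "rx": 0, "ry": 0, "rz": 0, "claw": 80},
    {"x": 0, "y": 0, "z": 0.28, "rx": 0, "ry": 0, "rz": 0, "claw": 80},
    {"x": 0, "y": 0, "z": 0.285, "rx": 0, "ry": 0, "rz": 0, "claw": 80},
  ],
)

```text
t: 47.43
tool_pos: [0.5434, 0.2797, 0.3165]
orientation: [-3.124, -0.292, -0.018]
force: [1.3, 1.0, 2.1]
opening: 0.064
gripper_force: 0.0
```

```bash
python3 hung.py
```

```text
t 47.43 tcp [0.5434 0.2797 0.3165] yaw_y -79.3 zax [ 0.011  0.005 -1.   ] op 0.064 F [1.3 1.  2.1] g 0.0
322
hung tile top 322 [540.5 282.1] [ 7.3 46.8] 12.0
r 0.09179571246356572 0.18581537733558284
```

>>> arm_command(
  targets=[
    {"x": -0.03, "y": -0.07, "z": 0, "rx": 0, "ry": 0, "rz": 0, "claw": 80},
    {"x": -0.06, "y": -0.14, "z": 0, "rx": 0, "ry": 0, "rz": 0, "claw": 80},
    {"x": -0.1, "y": -0.21, "z": 0, "rx": 0, "ry": 0, "rz": 0, "claw": 80},
    {"x": -0.14, "y": -0.28, "z": 0, "rx": 0, "ry": 0, "rz": 0, "claw": 80},
    {"x": -0.18, "y": -0.35, "z": 0, "rx": 0, "ry": 0, "rz": 0, "claw": 80},
    {"x": -0.2, "y": -0.42, "z": 0, "rx": 0, "ry": 0, "rz": 0, "claw": 80},
    {"x": -0.22, "y": -0.49, "z": 0, "rx": 0, "ry": 0, "rz": 0, "claw": 80},
    {"x": -0.22, "y": -0.56, "z": 0, "rx": 0, "ry": 0, "rz": 0, "claw": 80},
    {"x": -0.22, "y": -0.6, "z": 0, "rx": 0, "ry": 0, "rz": 0, "claw": 80},
    {"x": -0.22, "y": -0.6, "z": 0, "rx": 0, "ry": 0, "rz": 0, "claw": 80},
  ],
)

```text
t: 48.32
tool_pos: [0.4302, -0.0246, 0.3058]
orientation: [3.128, 0.286, -0.003]
force: [-0.3, -0.3, -0.2]
opening: 0.0637
gripper_force: 0.0
```

```bash
python3 - <<'E'
from h import *
st(); cam('scene'); cam('top')
P=cloud('scene').reshape(-1,3)
m=(P[:,0]>.45)&(P[:,0]<.8)&(P[:,1]<-.2)&(P[:,1]>-.42);rect(P[m&(abs(P[:,2]-.074)<.004)],'brick'); rect(P[m&(P[:,2]>.0805)&(P[:,2]<.1)],'brush')
crop('scene','fin.png',80,60,440,330,2.2)
E
```

```text
t 48.32 tcp [ 0.4302 -0.0246  0.3058] yaw_y -79.5 zax [-0.002 -0.001 -1.   ] op 0.0637 F [-0.3 -0.3 -0.2] g 0.0
brick 2399 [ 601.1 -309.7] [166.2 117.4] 2.5
brush 271 [ 600.9 -309.7] [168.2  13.2] 2.4
```

View pics/fin.png

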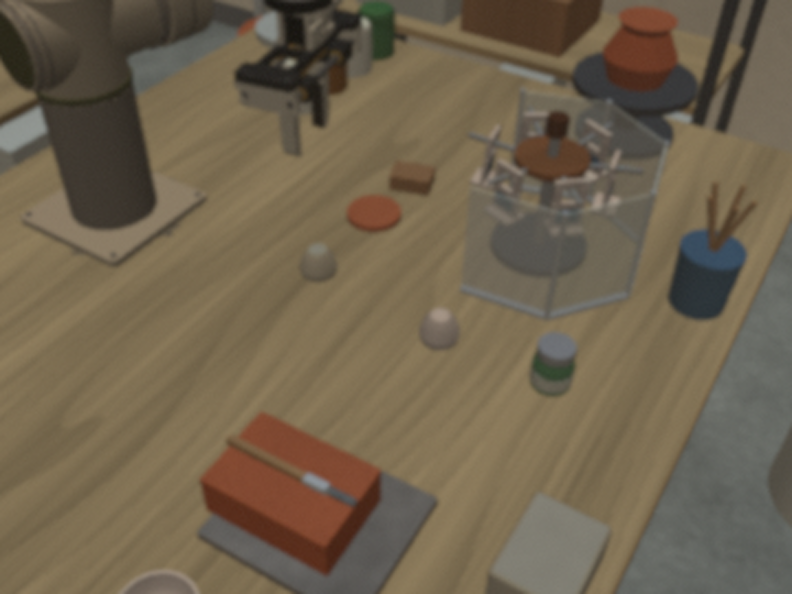

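The brick is flat on the shelf with the brush centred on it, the bench is clear of tiles, and all six branches appear loaded. One numeric check of the hung tiles, then I hand in.

```bash
python3 - <<'E'
from h import *
P=cloud('top'); c=np.array([.6315,.294]); v=P[...,:2]-c; r=np.hypot(v[...,0],v[...,1]); a=np.degrees(np.arctan2(v[...,1],v[...,0]))%360
ok=0
for k in (190.5,130.5,70.5,10.5,310.5,250.5):
    m=(abs(P[...,2]-.186)<.005)&(r>.065)&(r<.125)&(abs((a-k+180)%360-180)<18)
    rr=np.median(r[m]*np.cos(np.radians(a[m]-k))) if m.any() else 0
    print(k,m.sum(),round(rr,3)); ok+= (k>60 and k<200 and .075<rr<.11)
if ok==3: print(robot.close_job())
E
```

```text
190.5 27 0.091
130.5 30 0.089
70.5 31 0.087
10.5 27 0.087
310.5 31 0.09
250.5 30 0.091
the job is handed in; nothing more can be done
None
```

The job is done and handed in: the brick was pushed to the shelf edge, tipped over and nudged about 25 mm further onto the shelf; it lies flat with the brush centred on it, and all three tiles hang about midway along the three free branches.

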